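# Closing the parcel position for the night

### The arm

A 6-joint arm with a two-finger parallel gripper is mounted at the origin on the work surface. World frame = base frame: x ahead of the robot, y to its left, z up, the work surface at z = 0. Lengths are in m, angles in rad, forces in N, time in s.
With the tool pointing down it reaches from about 0.325 to 0.775 m from the base axis. Payload 5.5 kg.
Tool frame: the origin (TCP) lies at the very end of the fingers, on their centre line; the grasp point (between the pads) lies 19 mm behind it (grasp_offset is the distance from the TCP to the grasp point, in m); z points along the fingers, y is the line along which they close (so a half turn about z gives the same grasp; the last joint's range is limited). The gripper opens to 85 mm and grips with 20 to 120 N. Pads are 22 mm wide; open, the fingers measure 114 mm over their backs; the gripper's body (76 mm by 85 mm) begins 54 mm behind the grasp point. The pads swing forward as they close: fully open they stand 13 mm farther back than shut.
Start: joints at [1.28, 0.091, 1.231, -0, 1.82, -0.057], TCP at [0.139, 0.584, 0.231] pointing down, gripper open.
Joint ranges: [-2.87, 2.87], [-0.86, 2.18], [0.17, 2.46], [-1.51, 4.65], [0.06, 2.69], [-2.65, 2.65]. Speed limits (rad/s): [2.57, 2.57, 3.01, 3.14, 3.14, 3.14].

### API

Orientations are given as a 3x3 rotation matrix whose columns are the frame's x, y, z axes.
In Python, from cell import state, get_image, job_done, grasp_offset gives the robot as it stands.
- The arm moves only by the shell command python3 -m creep 'ROWS' [FORCE]. ROWS is JSON, a list of rows, each a list of 3 entries, a list of its own where there are three numbers: the shift along the tool's x, y, z each as a share of 0.5 m, from -1 to 1, then the turn, a rotation vector about the tool's x, y, z each as a share of 45 degrees, from -1 to 1, then the closure, from -1 (fully open) to 1 (shut). In form: [[[x, y, z], [ax, ay, az], claw], ...]. A call has 1 to 20 rows; each row shifts and turns the commanded pose from where the row before left it, along the tool's axes as they then stand; what a row does not reach is not made up. A row lasts 1/10 s, in which the tool goes at most 50 mm and 8.59 degrees, less where a joint would pass 70% of its speed; a pose out of reach is approached as far as the arm can. A call with a number of a shift or a turn outside -1 to 1 is refused whole. A call with a gripper value outside its range is refused whole. The fingers move at their own pace and stop on an object; FORCE is the grip in N (left out, the last holds). Time passes only in rows, so rows that do not move let the fingers close. It gives the time, the measured TCP pose, the force, the opening and the grip force at its end, in the units of the state.
- state(): the state, without advancing time (a new reading comes with each control period).
- get_image(name): name is "scene" or "top"; returns a dict with "frame" (480x640x3 uint8, red, green, blue), "mtx" (3x3 intrinsics, pixels), "R" (3x3) and "t" (3): a world point X has camera coordinates R X + t. Camera axes: x right, y down, z forward; pixel columns grow to the right and rows downward; lengths in m; the calibration is good to about 2 mm. A picture is of the moment at which its call begins. There is no depth.
- job_done(): hands the job in; it is judged then, once.
The state is a dict: "t": time; "joint_pos": joint angles; "dq": joint speeds; "joint_torque": joint torques, N m; "position": TCP position; "orientation": TCP orientation; "force": force on the tool from outside, world axes, zero at the start; "ft_torque": the same for the moment, N m; "grip_width": finger opening in m; "grip_force": force on a finger pad.
Only numpy, scipy, OpenCV 4.12 (cv2) and the standard library are available. Lean on these libraries where they do the work, as an engineer would, in place of code of your own. Each camera call takes 0.05 s, during which the arm holds its last target. There are 200 camera calls.

### The job

Close this parcel position for the night. Sort what has been left out on the counter: each iron bell weight stands, knob up, down in a hollow of the black tin weights box, the rubber stamps stand on their faces in the green-lined stamp tray, and the ruler, marking pencil and sealing-wax stick lie flat in the cream-lined pen tray; with the weights in, lower the tin's lid gently until it is shut. Also lift the red board out of the wooden rack and slide it right down to the bottom of the brass-lipped slot that faces the customers, and leave the inkwell, spring balance and scoop pan where they are.

Things in the scene. Friction and masses are not known exactly. Their poses are not given: they have to be found in the camera images.
- tin: black japanned tin weights box with gold lines, open top, fixed to the counter: 130 (x) x 165 (y) x 84 mm high, walls 3 mm. Origin: centre of its underside; +x points to the hinge side (away from the robot), z up. Inside, a mahogany insert (top 31 mm above the underside) has two round hollows 64 mm across, floors 7 mm above the underside
- hollow_left (a point): centre of the floor of the tin's hollow at +y (tin frame: -4, +38, 7 mm)
- hollow_right (a point): centre of the floor of the tin's hollow at -y (tin frame: -4, -38, 7 mm)
- tin_lid (a joint): lid of the tin, a flat plate 130 x 165 x 5 mm hinged on the tin's far (+x) rim: 0 = shut, lying on the rim with its top 90 mm above the counter; grows as it opens, stops at 1.85; starts propped open at 1.6 to 1.76. A stiff stay holds it at any angle; about 2 N at its free edge moves it
- tin_lid_hinge (a point): middle of the lid's hinge line (tin frame: +65, 0, 84.5 mm); the hinge axis runs along the tin's y; the lid's underside plane passes through it
- tin_lid_edge (a point): middle of the lid's free edge, 130 mm from the hinge
- stamp_tray: small mahogany tray with a green lined floor, fixed: 172 (x) x 96 (y) x 40 mm high outside, walls and floor 6 mm (inside 160 x 84). Origin: centre of its underside, z up
- pen_tray: larger mahogany tray with a cream lined floor, fixed: 192 (x) x 128 (y) x 38 mm high outside, walls and floor 6 mm (inside 180 x 116). Origin: centre of its underside, z up
- rack: mahogany rack, fixed: 84 (x) x 124 (y) x 36 mm high, origin at the centre of its underside. Its slot at x = -20 mm (15 x 108 mm, floor 6 mm above the underside) holds the red board at the start; a fixed cream tariff card (95 mm wide, top at 84 mm) stands at x = +24 mm
- closed_slot: mahogany block with a slot between two flared brass lips, fixed: 56 (x) x 126 (y) x 36 mm high, lips up to 47 mm. Origin: centre of its underside. The slot lies along its y at x = 0: 12 mm wide, 105 mm long, floor 6 mm above the underside; the lips lead into it from about +-12 mm
- closed_board: red position-closed board with a white band, the same on both sides: 9 mm thick (x), 100 mm wide (y), 130 mm high (z), 0.14 kg. Origin: middle of its lower edge; it stands upright at the start
- bell1: cast iron bell weight, 56 mm across and 70 mm high, about 0.6 kg, round knob 27 mm across centred 57 mm above the base, neck 16 mm across at 42 mm. Origin: centre of its base, z up through the knob
- bell2: a second bell weight, the same as bell1
- stamp1: rubber stamp standing on its face: mahogany mount 50 (x) x 26 (y) x 16 mm with a round turned handle above, 26 mm across at its widest 60 mm up, 14 mm at the neck 28 mm up; 82 mm high in all, 0.09 kg. Origin: centre of the rubber face, z up along the handle
- stamp2: a second rubber stamp, the same as stamp1
- stamp3: a third rubber stamp, the same as stamp1
- ruler: yellow wooden ruler, 150 (x) x 26 (y) x 8 mm (z), lying flat. Origin: its centre
- pencil: thick blue marking pencil, square with rounded edges, about 142 (x) x 14 x 14 mm, point to +x. Origin: its centre
- wax: red stick of sealing wax with a paper band, 110 (x) x 16 x 16 mm. Origin: its centre
- inkwell: bystander: green glass inkwell with a brass cap, 72 mm across, 69 mm high, origin at the centre of its base
- spring_balance: bystander: nickel spring balance with hook and ring lying on the counter, about 220 mm long along y, 14 mm thick, origin at the centre of its underside
- scoop_pan: bystander: brass scoop pan 132 mm across, 34 mm high, origin at the centre of its base
There are look-alikes about, which are no part of the job. Of the things shaped like the pencil, the blue one is meant.

How it is judged:
By the outcome, as a careful person would: the job done as asked, in the order asked, and still so for the second after the job is handed in, with the robot touching nothing.
Of bell1, bell2 only 1 to 2 are there at a start; the rules pass over those that are not, and their reading is None.
Of stamp1, stamp2, stamp3 only 2 to 3 are there at a start; the rules pass over those that are not, and their reading is None.
Of ruler, pencil, wax only 1 to 3 are there at a start; the rules pass over those that are not, and their reading is None.
At some moment in a run one of bell1, bell2, stamp1, stamp2, stamp3, ruler, pencil, wax may be knocked a few centimetres aside while the robot is not near it.
It also fails if it takes over 210 s, if anything falls off the work surface, if the arm or the gripper's body presses on something with over 40 N, if the wrist force passes 120 N, or if a joint passes its speed limit or range.

## Working session

There is one attempt and no reset: what is moved stays moved. The work goes in short steps, Python scripts to look and compute and a shell command to move; the robot and the scene stay as the last step left them, time stands still between calls to the robot, and variables do not carry over. Pictures are saved under pics/ and viewed, at most 14 in all, crops included, and the job is handed in when it is done.

```bash
ls; mkdir -p pics; python3 - <<'E'
from cell import *
import cv2,numpy as np
s=state();print({k:np.round(v,3).tolist() for k,v in s.items()},grasp_offset)
for n in("scene","top"):
    g=get_image(n);cv2.imwrite(f"pics/{n}0.png",g["frame"][:,:,::-1]);print(n,np.round(g["mtx"],1).tolist(),np.round(g["R"],3).tolist(),np.round(g["t"],3).tolist())
E
```

```text
pics
{'t': 0.0, 'joint_pos': [1.28, 0.092, 1.232, -0.0, 1.82, -0.057], 'dq': [0.001, 0.002, 0.0, 0.001, 0.002, -0.001], 'joint_torque': [-0.0, -45.873, -41.802, -0.0, 0.012, -0.0], 'position': [0.139, 0.583, 0.23], 'orientation': [[-0.973, 0.232, -0.001], [0.232, 0.973, -0.002], [0.0, -0.002, -1.0]], 'force': [-0.45, 0.32, -0.671], 'ft_torque': [-0.026, 0.049, -0.004], 'grip_force': 0.0, 'grip_width': 0.085} 0.0187
scene [[594.7, 0.0, 319.2], [0.0, 594.7, 242.5], [0.0, 0.0, 1.0]] [[0.684, 0.729, -0.021], [0.435, -0.431, -0.791], [-0.586, 0.532, -0.612]] [-0.369, -0.197, 1.943]
top [[480.1, 0.0, 324.6], [0.0, 480.1, 238.2], [0.0, 0.0, 1.0]] [[-0.011, -1.0, -0.006], [-0.99, 0.012, -0.142], [0.142, 0.004, -0.99]] [0.006, 0.563, 1.177]
```

View pics/scene0.png

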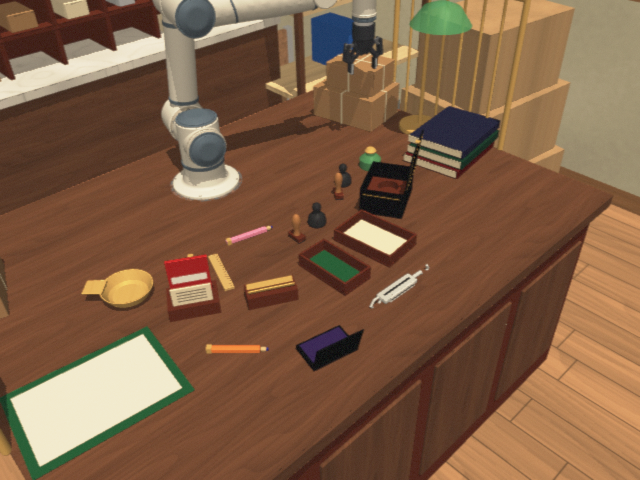

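View pics/top0.png

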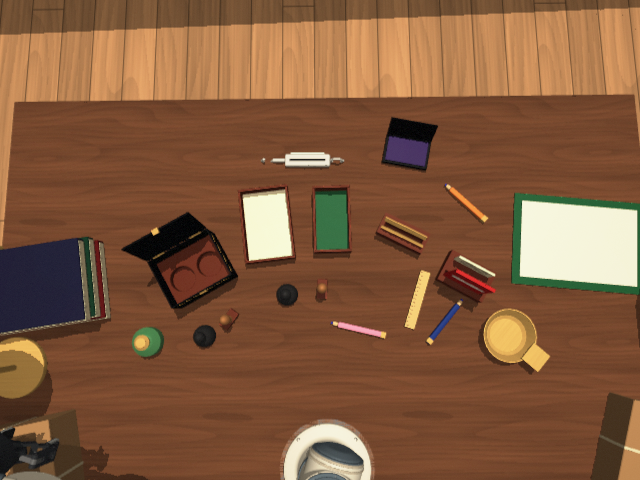

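In the top picture the bells are at (287,294) and (205,336), and the stamps at (322,288) and (229,318). The ruler is at (417,300) and the blue pencil at (444,322). Its look-alikes are the pink pencil (360,329) and the orange one (466,203). The red board stands in the rack at (465,277), with the purple box at (410,145) as another look-alike. The brass-lipped slot is at (402,235), the tin at (190,270), the pen tray at (267,225) and the stamp tray at (331,220). There's no wax stick in view. I choose the blue pencil and will check it in close crops.

```bash
cat > h.py <<'E'
import cv2,numpy as np
from cell import *
def crop(g,x0,y0,x1,y1,k,name):
    c=cv2.resize(g["frame"][y0:y1,x0:x1,::-1],None,fx=k,fy=k,interpolation=cv2.INTER_CUBIC)
    for x in range((x0//10+1)*10,x1,10):
        cv2.line(c,(int((x-x0+.5)*k),0),(int((x-x0+.5)*k),8 if x%50 else 20),(255,255,255),1)
        if x%50==0: cv2.putText(c,str(x),(int((x-x0)*k)+3,18),0,.45,(0,255,255),1)
    for y in range((y0//10+1)*10,y1,10):
        cv2.line(c,(0,int((y-y0+.5)*k)),(8 if y%50 else 20,int((y-y0+.5)*k)),(255,255,255),1)
        if y%50==0: cv2.putText(c,str(y),(3,int((y-y0)*k)-3),0,.45,(0,255,255),1)
    cv2.imwrite(f"pics/{name}.png",c)
def ray(g,u,v,z):
    d=g["R"].T@np.linalg.solve(g["mtx"],[u,v,1]); c=-g["R"].T@g["t"]
    return c+d*(z-c[2])/d[2]
def tri(ga,pa,gb,pb):
    P=[g["mtx"]@np.c_[g["R"],g["t"]] for g in(ga,gb)]
    X=cv2.triangulatePoints(P[0],P[1],np.float64(pa).reshape(-1,2).T,np.float64(pb).reshape(-1,2).T)
    return (X[:3]/X[3]).T
def proj(g,X):
    p=(g["R"]@np.atleast_2d(X).T).T+g["t"]; p=p@g["mtx"].T
    return p[:,:2]/p[:,2:]
E
python3 - <<'E'
from h import *
g=get_image("top");crop(g,120,180,350,352,3.45,"A");crop(g,320,190,530,350,3.7,"B")
crop(get_image("scene"),150,130,430,330,2.85,"C")
E
```

```text
(no output)
```

View pics/A.png

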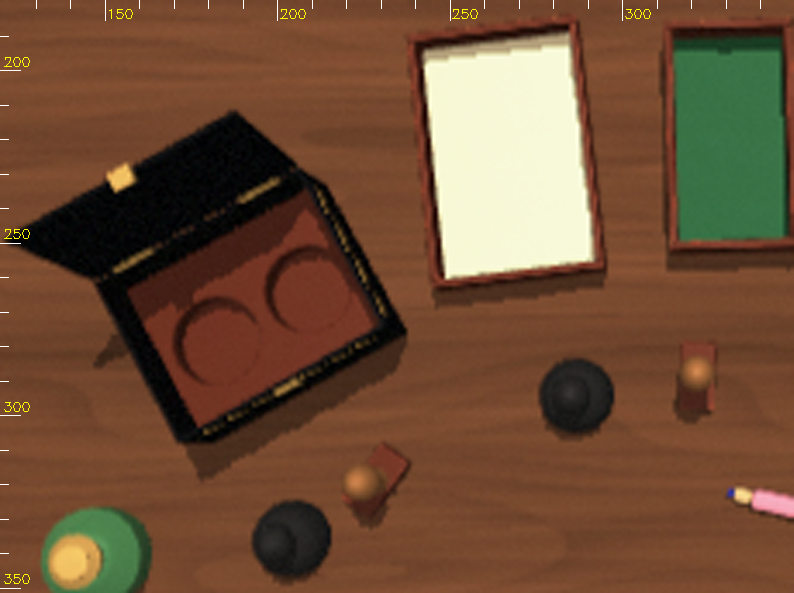

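View pics/B.png

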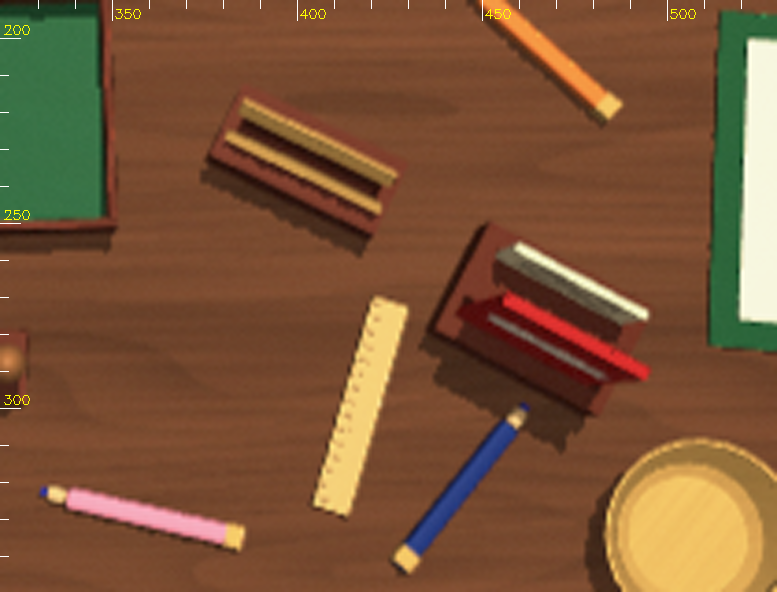

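View pics/C.png

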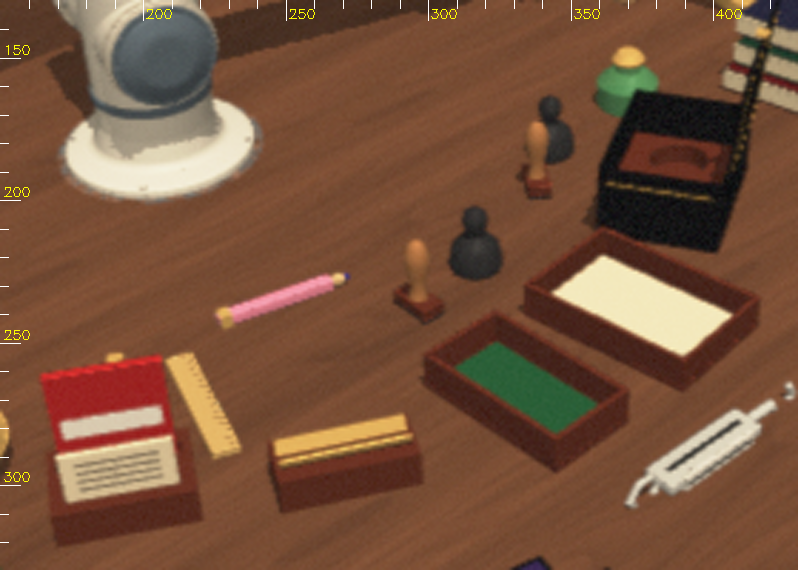

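The crops confirm the blue pencil: tip at top px (461,299), end at (429,341). The two other pencils are pink and orange, and there is no wax. The tin's hollows are at about (182,278) and (209,263). Next I fit the poses.

```bash
cat > m.py <<'E'
from h import *
from scipy.optimize import least_squares
T=get_image("top");S=get_image("scene")
A=lambda x,y:(x/3.45+119.5,y/3.45+179.5)
B=lambda x,y:(x/3.7+319.5,y/3.7+189.5)
C=lambda x,y:(x/2.85+149.5,y/2.85+129.5)
def pt(n,a,b):
    X=tri(T,a,S,b)[0]; e=np.abs(proj(T,X)-a).max(),np.abs(proj(S,X)-b).max(); print(n,np.round(X,4),"err px",np.round(e,1))
pt("bell1 knob",A(572,394),C(475,218));pt("bell2 knob",A(278,545),C(550,105))
pt("stamp1 head",A(697,372),C(416,253));pt("stamp2 head",A(363,481),C(537,135))
pt("board top L",B(507,298),C(162,358));pt("board top R",B(648,375),C(42,376))
for n,p,z in[("bell1 body",A(577,396),.02),("bell2 body",A(292,538),.02),("hollowL",A(218,341),.031),("hollowR",A(309,290),.031),("ruler a",B(390,303),.008),("ruler b",B(333,507),.008),("pen tip",B(524,407),.007),("pen end",B(404,562),.007),("slot mid L",B(236,119),.045),("slot mid R",B(388,194),.045)]:
    print(n,np.round(ray(T,*p,z),4))
def fit(n,pts,x0):
    f=lambda q:np.concatenate([proj(T if c=="T" else S,[q[0]+np.cos(q[2])*x-np.sin(q[2])*y,q[1]+np.sin(q[2])*x+np.cos(q[2])*y,z])[0]-p for c,p,(x,y,z) in pts])
    r=least_squares(f,x0,loss="soft_l1");print(n,np.round(r.x,4),"res",np.round(r.fun,1).tolist())
def box(a,b,z):return[(a,b,z),(a,-b,z),(-a,-b,z),(-a,b,z)]  # +x+y(topleft),+x-y(topright),-x-y,-x+y
b=box(.096,.064,.038)
fit("pen_tray",[("T",p,q) for p,q in zip([A(409,37),A(578,20),A(607,268),A(434,288)],b)]+[("S",p,q) for p,q in zip([C(758,300),C(685,388),C(525,288),C(603,230)],[b[0],b[1],b[2],b[3]])],[.55,.12,.1])
b=box(.086,.048,.040)
fit("stamp_tray",[("T",p,q) for p,q in zip([A(666,28),(350,187),B(116,228),A(667,250)],b)]+[("S",p,q) for p,q in zip([C(627,394),C(555,468),C(425,355),C(497,314)],b)],[.55,0,.0])
b=box(.028,.063,.036)
fit("slot",[("T",p,q) for p,q in zip([B(240,90),B(407,162),B(370,237),B(207,158)],b)],[.5,-.2,-.4])
b=box(.042,.062,.036)
fit("rack",[("T",p,q) for p,q in zip([B(488,222),B(595,415),B(430,330)],[b[0],b[2],b[3]])],[.4,-.35,-.5])
fit("tin",[("T",A(404,332),(-.065,-.0825,.084)),("T",A(182,440),(-.065,.0825,.084)),("T",A(97,280),(.065,.0825,.084)),("T",A(320,183),(.065,-.0825,.084)),("T",A(218,341),(-.004,.038,.031)),("T",A(309,290),(-.004,-.038,.031))],[.45,.33,.4])
E
python3 m.py
```

```text
bell1 knob [0.424  0.0973 0.0631] err px [0.2 0.1]
bell2 knob [0.3223 0.3041 0.0653] err px [0.7 0.4]
stamp1 head [0.4376 0.0075 0.0719] err px [0.1 0.1]
stamp2 head [0.3651 0.2429 0.0719] err px [0.3 0.2]
board top L [ 0.4718 -0.3037  0.1376] err px [0.3 0.2]
board top R [ 0.4227 -0.3887  0.1385] err px [0. 0.]
bell1 body [0.4234 0.0969 0.02  ]
bell2 body [0.3231 0.3042 0.02  ]
hollowL [0.4661 0.3592 0.031 ]
hollowR [0.5028 0.2933 0.031 ]
ruler a [ 0.4783 -0.2578  0.008 ]
ruler b [ 0.3391 -0.2132  0.008 ]
pen tip [ 0.4055 -0.3475  0.007 ]
pen end [ 0.3016 -0.2604  0.007 ]
slot mid L [ 0.6029 -0.15    0.045 ]
slot mid R [ 0.5498 -0.252   0.045 ]
pen_tray [0.6047 0.1474 0.1099] res [-0.2, -0.8, 0.2, -1.8, 0.1, -0.2, -0.2, 0.1, 0.7, -0.1, -0.7, -8.0, -1.2, -0.4, -0.6, -0.5]
stamp_tray [ 0.6145 -0.0194 -0.0018] res [0.1, -2.1, -0.0, -1.9, 0.2, 0.3, 0.2, -0.1, 0.6, -0.5, -0.7, -8.9, -1.0, -0.3, 0.1, -1.4]
slot [ 0.5744 -0.1984 -0.4551] res [-0.2, -0.9, -0.2, 0.5, 0.9, -0.0, -0.4, 0.2]
rack [ 0.4647 -0.3537 -0.5093] res [-0.5, -0.3, 0.2, 0.6, 0.2, -0.3]
tin [0.4873 0.3239 0.4747] res [-3.3, 0.2, -0.6, 1.1, 1.3, -0.3, -2.4, -3.5, 1.3, -0.2, 2.0, 0.6]
```

```bash
cat > plan.py <<'E'
import sys;from h import *
# x y z psi(deg of tool y axis, mod 180): shares in tool axes (current orientation), then turn about tool z
def plan(x,y,z,psi=None,s=None):
    s=s or state();R=s["orientation"];d=(R.T@(np.array([x,y,z])-s["position"]))/.5
    n=int(np.ceil(np.abs(d).max()/.08));a=np.degrees(np.arctan2(R[1,1],R[0,1]))
    out=f"shift {np.round(d,4).tolist()} = {n} x {np.round(d/max(n,1),4).tolist()} psi {a:.1f} tilt {np.round(R[:2,2],3).tolist()}"
    if psi is not None:
        t=(psi-a+90)%180-90; q6=np.degrees(s["joint_pos"][5]); out+=f" turn share {-t/45:.4f} (alt {-(t-np.sign(t)*180)/45:.3f}) q6 {q6:.0f}"
    print(out)
if __name__=="__main__": plan(*map(float,sys.argv[1:]))
E
python3 plan.py .3227 .3042 .12 29
```

```text
shift [-0.4869, -0.4583, 0.222] = 7 x [-0.0696, -0.0655, 0.0317] psi 76.6 tilt [-0.0, -0.001] turn share 1.0579 (alt -2.942) q6 -3
```

```bash
python3 -m creep '[[[-0.0541,-0.0509,0.0247],[0,0,0],-1],[[-0.0541,-0.0509,0.0247],[0,0,0],-1],[[-0.0541,-0.0509,0.0247],[0,0,0],-1],[[-0.0541,-0.0509,0.0247],[0,0,0],-1],[[-0.0541,-0.0509,0.0247],[0,0,0],-1],[[-0.0541,-0.0509,0.0247],[0,0,0],-1],[[-0.0541,-0.0509,0.0247],[0,0,0],-1],[[-0.0541,-0.0509,0.0247],[0,0,0],-1],[[-0.0541,-0.0509,0.0247],[0,0,0],-1],[[0,0,0],[0,0,0.15],-1],[[0,0,0],[0,0,0.15],-1],[[0,0,0],[0,0,0.15],-1],[[0,0,0],[0,0,0.15],-1],[[0,0,0],[0,0,0.15],-1],[[0,0,0],[0,0,0.15],-1],[[0,0,0],[0,0,0.158],-1],[[0,0,0],[0,0,0],-1]]' 40; python3 plan.py .3227 .3042 .036 29
python3 - <<'E'
from h import *
crop(get_image("top"),120,180,350,352,3.45,"D")
E
```

```text
t: 2.0
position: [0.3228, 0.3044, 0.1202]
orientation: [[-0.484, 0.875, 0.0], [0.875, 0.484, 0.0], [-0.0, 0.0, -1.0]]
force: [-0.2, -0.1, -0.1]
grip_width: 0.0855
grip_force: 0.0
shift [-0.0003, -0.0004, 0.1683] = 3 x [-0.0001, -0.0001, 0.0561] psi 28.9 tilt [0.0, 0.0] turn share -0.0015 (alt 3.998) q6 10
```

View pics/D.png

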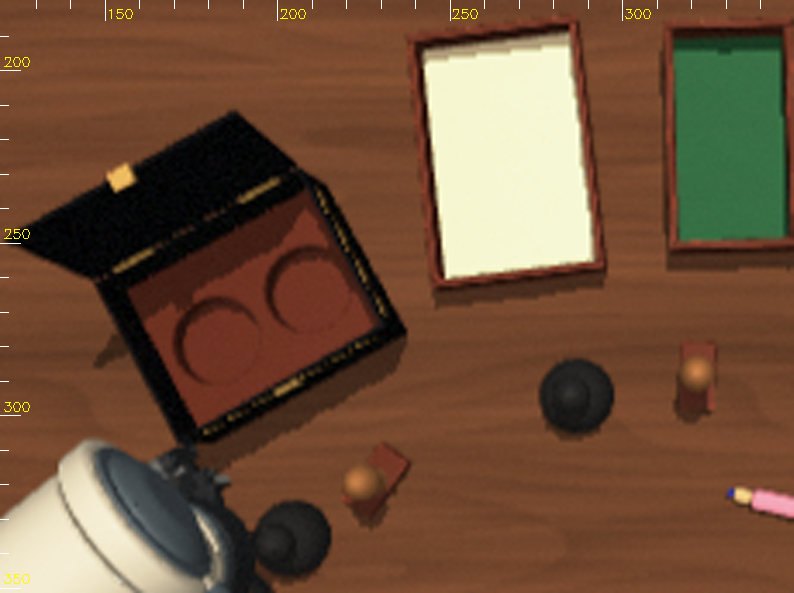

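The picture is unchanged apart from the arm: bell2 is at crop (292,538), still under the gripper. Descending to grip its knob.

```bash
python3 -m creep '[[[0,0,0.042],[0,0,0],-1],[[0,0,0.042],[0,0,0],-1],[[0,0,0.042],[0,0,0],-1],[[0,0,0.042],[0,0,0],-1],[[0,0,0],[0,0,0],1],[[0,0,0],[0,0,0],1],[[0,0,0],[0,0,0],1],[[0,0,0],[0,0,0],1],[[0,0,0],[0,0,0],1],[[0,0,0],[0,0,0],1],[[0,0,0],[0,0,0],1],[[0,0,0],[0,0,0],1],[[0,0,0],[0,0,0],1],[[0,0,0],[0,0,0],1]]' 40; python3 plan.py .4661 .3592 .2 29
```

```text
t: 3.45
position: [0.3237, 0.3051, 0.0378]
orientation: [[-0.485, 0.875, 0.003], [0.875, 0.485, 0.002], [0.0, 0.003, -1.0]]
force: [0.1, 0.8, 5.5]
grip_width: 0.0243
grip_force: 39.2
shift [-0.0434, 0.3026, -0.3234] = 5 x [-0.0087, 0.0605, -0.0647] psi 29.0 tilt [0.003, 0.002] turn share 0.0001 (alt -4.000) q6 10
```

Grip width is 24.3 mm with an upward reaction, so the pads are above the knob's equator. I'll open, go 8 mm lower and regrip.

```bash
python3 -m creep '[[[0,0,0],[0,0,0],0],[[0,0,0],[0,0,0],0],[[0,0,0],[0,0,0],0],[[0,0,0.018],[0,0,0],0],[[0,0,0],[0,0,0],1],[[0,0,0],[0,0,0],1],[[0,0,0],[0,0,0],1],[[0,0,0],[0,0,0],1],[[0,0,0],[0,0,0],1],[[0,0,0],[0,0,0],1]]' 40; python3 plan.py .4661 .3592 .2 29
```

```text
t: 4.45
position: [0.3236, 0.3051, 0.029]
orientation: [[-0.485, 0.875, 0.002], [0.875, 0.485, 0.002], [0.0, 0.003, -1.0]]
force: [-2.9, -2.0, 11.6]
grip_width: 0.0376
grip_force: 33.2
shift [-0.0434, 0.3027, -0.3411] = 5 x [-0.0087, 0.0605, -0.0682] psi 29.0 tilt [0.002, 0.002] turn share -0.0001 (alt 4.000) q6 10
```

The tips are touching the bell's shoulder, so they belong higher, above the neck. Lift to TCP z 0.046 and regrip.

```bash
python3 -m creep '[[[0,0,0],[0,0,0],-0.2],[[0,0,0],[0,0,0],-0.2],[[0,0,0],[0,0,0],-0.2],[[0,0,-0.034],[0,0,0],-0.2],[[0,0,0],[0,0,0],1],[[0,0,0],[0,0,0],1],[[0,0,0],[0,0,0],1],[[0,0,0],[0,0,0],1],[[0,0,0],[0,0,0],1],[[0,0,0],[0,0,0],1]]' 40; python3 plan.py .4661 .3592 .2 29
```

```text
t: 5.45
position: [0.3231, 0.3047, 0.0443]
orientation: [[-0.485, 0.875, 0.001], [0.875, 0.485, 0.001], [0.0, 0.001, -1.0]]
force: [2.4, 1.2, 4.0]
grip_width: 0.0243
grip_force: 39.0
shift [-0.0432, 0.3033, -0.3111] = 4 x [-0.0108, 0.0758, -0.0778] psi 29.0 tilt [0.001, 0.001] turn share -0.0002 (alt 4.000) q6 10
```

```bash
python3 -m creep '[[[0,0,-0.04],[0,0,0],1],[[0,0,-0.06],[0,0,0],1],[[0,0,-0.06],[0,0,0],1],[[0,0,-0.06],[0,0,0],1],[[0,0,-0.06],[0,0,0],1],[[0,0,-0.03],[0,0,0],1],[[0,0,0],[0,0,0],1]]' 50; python3 plan.py .4661 .3592 .2 29
```

```text
t: 6.15
position: [0.3229, 0.3046, 0.1997]
orientation: [[-0.485, 0.875, 0.0], [0.875, 0.485, 0.0], [0.0, 0.001, -1.0]]
force: [-0.5, 0.0, -5.7]
grip_width: 0.024
grip_force: 49.6
shift [-0.0434, 0.3034, -0.0004] = 4 x [-0.0109, 0.0759, -0.0001] psi 29.0 tilt [0.0, 0.0] turn share -0.0000 (alt 4.000) q6 10
```

```bash
python3 -m creep '[[[-0.0072,0.0506,0],[0,0,0],1],[[-0.0072,0.0506,0],[0,0,0],1],[[-0.0072,0.0506,0],[0,0,0],1],[[-0.0072,0.0506,0],[0,0,0],1],[[-0.0072,0.0506,0],[0,0,0],1],[[-0.0072,0.0506,0],[0,0,0],1],[[0,0,0.04],[0,0,0],1],[[0,0,0.04],[0,0,0],1],[[0,0,0.04],[0,0,0],1],[[0,0,0.04],[0,0,0],1],[[0,0,0.04],[0,0,0],1],[[0,0,0],[0,0,0],1]]' 50; python3 plan.py .4661 .3592 .051 29
python3 - <<'E'
from h import *
a=get_image("top");b=get_image("scene")
f=np.hstack([cv2.resize(a["frame"][200:340,130:270],(390,390),interpolation=2),cv2.resize(b["frame"][100:240,290:430],(390,390),interpolation=2)])
cv2.imwrite("pics/E.png",f[:,:,::-1])
E
```

```text
t: 7.35
position: [0.4628, 0.3569, 0.0914]
orientation: [[-0.485, 0.875, -0.011], [0.875, 0.485, -0.007], [-0.001, -0.013, -1.0]]
force: [-0.8, -0.9, -6.1]
grip_width: 0.0237
grip_force: 50.5
shift [0.0009, 0.009, 0.0807] = 2 x [0.0004, 0.0045, 0.0404] psi 29.0 tilt [-0.011, -0.007] turn share -0.0002 (alt 4.000) q6 5
```

View pics/E.png

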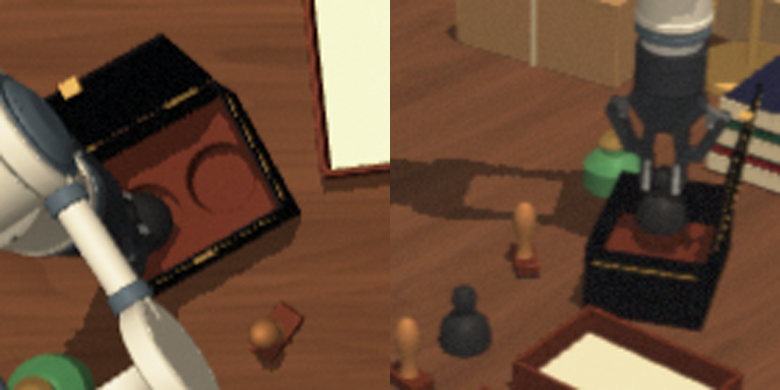

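The bell hangs upright over the left hollow (top part, px about (185,275)). Let it settle and then lower.

```bash
python3 -m creep '[[[0,0,0],[0,0,0],1],[[0,0,0],[0,0,0],1]]' 50; python3 plan.py .4661 .3592 .051 29
```

```text
t: 7.65
position: [0.4665, 0.3595, 0.1004]
orientation: [[-0.485, 0.875, 0.002], [0.875, 0.485, 0.001], [0.0, 0.002, -1.0]]
force: [-0.1, 1.0, -6.1]
grip_width: 0.0241
grip_force: 50.5
shift [-0.0002, -0.0012, 0.0989] = 2 x [-0.0001, -0.0006, 0.0494] psi 29.0 tilt [0.002, 0.001] turn share -0.0000 (alt 4.000) q6 5
```

```bash
python3 -m creep '[[[0,0,0.03],[0,0,0],1],[[0,0,0.03],[0,0,0],1],[[0,0,0.02],[0,0,0],1],[[0,0,0.013],[0,0,0],1],[[0,0,0],[0,0,0],1],[[0,0,0],[0,0,0],1],[[0,0,0],[0,0,0],1]]' 50; python3 plan.py .4661 .3592 .051 29
```

```text
t: 8.35
position: [0.4661, 0.3592, 0.0525]
orientation: [[-0.485, 0.875, 0.0], [0.875, 0.485, -0.0], [-0.0, 0.0, -1.0]]
force: [-0.3, 0.2, -4.2]
grip_width: 0.0238
grip_force: 50.5
shift [-0.0, 0.0001, 0.0029] = 1 x [-0.0, 0.0001, 0.0029] psi 29.0 tilt [0.0, -0.0] turn share -0.0001 (alt 4.000) q6 5
```

```bash
python3 -m creep '[[[0,0,0.003],[0,0,0],1],[[0,0,0],[0,0,0],0],[[0,0,0],[0,0,0],0],[[0,0,0],[0,0,0],0],[[0,0,-0.04],[0,0,0],0],[[0,0,-0.06],[0,0,0],0],[[0,0,-0.07],[0,0,0],0],[[0,0,-0.07],[0,0,0],0],[[0,0,-0.06],[0,0,0],0],[[-0.0597,-0.0469,0],[0,0,0],-1],[[-0.0597,-0.0469,0],[0,0,0],-1],[[-0.0597,-0.0469,0],[0,0,0],-1],[[-0.0597,-0.0469,0],[0,0,0],-1],[[-0.0597,-0.0469,0],[0,0,0],-1],[[-0.0597,-0.0469,0],[0,0,0],-1],[[-0.0597,-0.0469,0],[0,0,0],-1],[[0,0,0],[0,0,0],-1],[[0,0,0],[0,0,0],-1],[[0,0,0],[0,0,0],-1]]' 50; python3 plan.py .4237 .097 .0445 29
python3 - <<'E'
from h import *
a=get_image("top");b=get_image("scene")
f=np.hstack([cv2.resize(a["frame"][200:360,120:340],(440,320),interpolation=2),cv2.resize(b["frame"][120:280,260:440],(360,320),interpolation=2)])
cv2.imwrite("pics/F.png",f[:,:,::-1])
E
```

```text
t: 10.25
position: [0.4239, 0.0975, 0.2014]
orientation: [[-0.485, 0.874, 0.001], [0.874, 0.485, 0.001], [0.0, 0.001, -1.0]]
force: [0.2, 1.0, 0.4]
grip_width: 0.0856
grip_force: 0.0
shift [-0.0007, -0.001, 0.3139] = 4 x [-0.0002, -0.0003, 0.0785] psi 29.0 tilt [0.001, 0.001] turn share 0.0005 (alt -3.999) q6 -21
```

View pics/F.png

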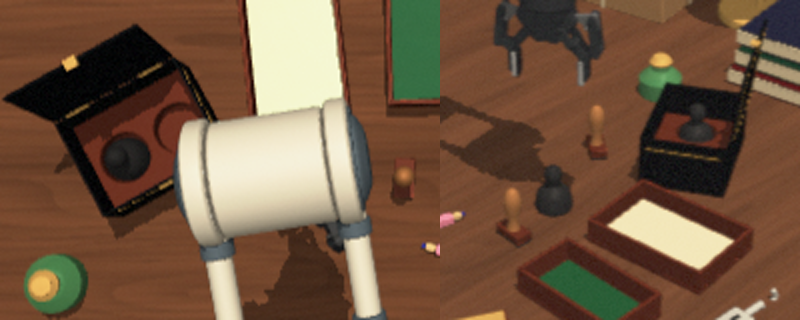

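Bell2 stands upright in the left hollow. Bell1 is still at scene px (316,217), so now I grip it.

```bash
python3 -m creep '[[[0,0,0.065],[0,0,0],-1],[[0,0,0.065],[0,0,0],-1],[[0,0,0.065],[0,0,0],-1],[[0,0,0.065],[0,0,0],-1],[[0,-0.0005,0.053],[0,0,0],-1],[[0,0,0],[0,0,0],1],[[0,0,0],[0,0,0],1],[[0,0,0],[0,0,0],1],[[0,0,0],[0,0,0],1],[[0,0,0],[0,0,0],1],[[0,0,0],[0,0,0],1],[[0,0,0],[0,0,0],1],[[0,0,0],[0,0,0],1],[[0,0,0],[0,0,0],1],[[0,0,0],[0,0,0],1]]' 50; python3 plan.py .5028 .2933 .2 29
```

```text
t: 11.85
position: [0.425, 0.0972, 0.0469]
orientation: [[-0.485, 0.875, 0.004], [0.875, 0.485, 0.001], [-0.001, 0.004, -1.0]]
force: [0.4, 0.8, 6.8]
grip_width: 0.0239
grip_force: 48.8
shift [0.2673, 0.3276, -0.3051] = 5 x [0.0535, 0.0655, -0.061] psi 29.0 tilt [0.004, 0.001] turn share -0.0001 (alt 4.000) q6 -21
```

```bash
python3 -m creep '[[[0,0,-0.04],[0,0,0],1],[[0,0,-0.065],[0,0,0],1],[[0,0,-0.065],[0,0,0],1],[[0,0,-0.065],[0,0,0],1],[[0,0,-0.07],[0,0,0],1],[[0.0382,0.0468,0],[0,0,0],1],[[0.0382,0.0468,0],[0,0,0],1],[[0.0382,0.0468,0],[0,0,0],1],[[0.0382,0.0468,0],[0,0,0],1],[[0.0382,0.0468,0],[0,0,0],1],[[0.0382,0.0468,0],[0,0,0],1],[[0.0382,0.0468,0],[0,0,0],1],[[0,0,0],[0,0,0],1],[[0,0,0],[0,0,0],1],[[0,0,0.05],[0,0,0],1],[[0,0,0.05],[0,0,0],1],[[0,0,0.05],[0,0,0],1],[[0,0,0.05],[0,0,0],1],[[0,0,0],[0,0,0],1],[[0,0,0],[0,0,0],1]]' 50; python3 plan.py .5028 .2933 .053 29
python3 - <<'E'
from h import *
a=get_image("top");b=get_image("scene")
f=np.hstack([cv2.resize(a["frame"][200:340,130:270],(390,390),interpolation=2),cv2.resize(b["frame"][100:240,290:430],(390,390),interpolation=2)])
cv2.imwrite("pics/G.png",f[:,:,::-1])
E
```

```text
t: 13.85
position: [0.5016, 0.2921, 0.0971]
orientation: [[-0.484, 0.875, -0.001], [0.875, 0.484, -0.001], [-0.0, -0.001, -1.0]]
force: [1.0, -0.4, -4.5]
grip_width: 0.0234
grip_force: 50.7
shift [0.0009, 0.0034, 0.0882] = 2 x [0.0005, 0.0017, 0.0441] psi 28.9 tilt [-0.001, -0.001] turn share -0.0011 (alt 3.999) q6 -2
```

```bash
python3 -m creep '[[[0.0009,0.0034,0.03],[0,0,0],1],[[0,0,0.03],[0,0,0],1],[[0,0,0.015],[0,0,0],1],[[0,0,0.01],[0,0,0],1],[[0,0,0],[0,0,0],1],[[0,0,0],[0,0,0],1],[[0,0,0],[0,0,0],1]]' 50; python3 plan.py .5028 .2933 .053 29
```

```text
t: 14.65
position: [0.5033, 0.2942, 0.0545]
orientation: [[-0.485, 0.875, 0.0], [0.875, 0.485, -0.0], [-0.0, 0.0, -1.0]]
force: [0.7, 0.2, -5.3]
grip_width: 0.0238
grip_force: 50.7
shift [-0.0012, -0.0018, 0.0029] = 1 x [-0.0012, -0.0018, 0.0029] psi 29.0 tilt [0.0, -0.0] turn share -0.0001 (alt 4.000) q6 -2
```

```bash
python3 -m creep '[[[0,0,0.004],[0,0,0],1],[[0,0,0],[0,0,0],0],[[0,0,0],[0,0,0],0],[[0,0,0],[0,0,0],0],[[0,0,-0.04],[0,0,0],0],[[0,0,-0.06],[0,0,0],0],[[0,0,-0.07],[0,0,0],0],[[0,0,-0.08],[0,0,0],0],[[0,0,-0.08],[0,0,0],1],[[0,0,-0.08],[0,0,0],1],[[0.0152,0.0536,0],[0,0,0],1],[[0.0152,0.0536,0],[0,0,0],1],[[0.0152,0.0536,0],[0,0,0],1],[[0.0152,0.0536,0],[0,0,0],1],[[0.0152,0.0536,0],[0,0,0],1],[[0,0,0],[0,0,0],1],[[0,0,0],[0,0,0],1],[[0,0,0],[0,0,0],1]]'; python3 plan.py .6018 .391 .194 29
python3 - <<'E'
from h import *
a=get_image("top");b=get_image("scene")
f=np.hstack([cv2.resize(a["frame"][200:360,120:340],(440,320),interpolation=2),cv2.resize(b["frame"][60:240,260:440],(360,360),interpolation=2)[:320]])
cv2.imwrite("pics/H.png",f[:,:,::-1])
E
```

```text
t: 16.45
position: [0.6017, 0.3919, 0.2586]
orientation: [[-0.484, 0.875, 0.001], [0.875, 0.484, 0.0], [-0.0, 0.001, -1.0]]
force: [-0.4, -0.6, 0.6]
grip_width: -0.0003
grip_force: 0.0
shift [-0.0017, -0.0009, 0.1293] = 2 x [-0.0008, -0.0004, 0.0646] psi 29.0 tilt [0.001, 0.0] turn share -0.0005 (alt 3.999) q6 1
```

View pics/H.png

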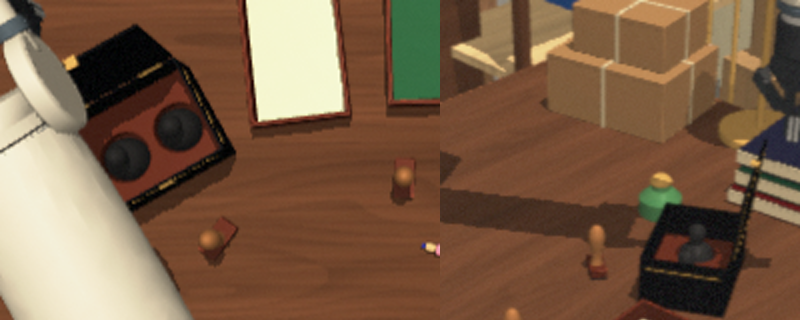

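Both bells stand knob up in their hollows, and the gripper is beyond the lid, clear of the books. Next I work out the lid arc.

```bash
cat > arc.py <<'E'
import numpy as np,sys
r=112
def p(t):return np.array([65-r*np.cos(t)+5*np.sin(t)+15,84.5+r*np.sin(t)+5*np.cos(t)])
th=np.r_[1.8:-.001:-.06]
P=np.array([p(t) for t in th]);d=np.diff(P,axis=0)/500
print(P[0],P[-1],len(d));print([[0,round(a,4),round(-b,4)] for a,b in d])
E
python3 arc.py
```

```text
[110.31587276 192.43492418] [-32.   89.5] 30
[[0, np.float64(-0.0131), np.float64(-0.0032)], [0, np.float64(-0.0132), np.float64(-0.0025)], [0, np.float64(-0.0133), np.float64(-0.0017)], [0, np.float64(-0.0134), np.float64(-0.0009)], [0, np.float64(-0.0135), np.float64(-0.0001)], [0, np.float64(-0.0134), np.float64(0.0008)], [0, np.float64(-0.0134), np.float64(0.0016)], [0, np.float64(-0.0132), np.float64(0.0024)], [0, np.float64(-0.0131), np.float64(0.0031)], [0, np.float64(-0.0129), np.float64(0.0039)], [0, np.float64(-0.0126), np.float64(0.0047)], [0, np.float64(-0.0123), np.float64(0.0054)], [0, np.float64(-0.012), np.float64(0.0062)], [0, np.float64(-0.0116), np.float64(0.0069)], [0, np.float64(-0.0111), np.float64(0.0076)], [0, np.float64(-0.0107), np.float64(0.0082)], [0, np.float64(-0.0101), np.float64(0.0088)], [0, np.float64(-0.0096), np.float64(0.0094)], [0, np.float64(-0.009), np.float64(0.01)], [0, np.float64(-0.0084), np.float64(0.0105)], [0, np.float64(-0.0078), np.float64(0.011)], [0, np.float64(-0.0071), np.float64(0.0114)], [0, np.float64(-0.0064), np.float64(0.0118)], [0, np.float64(-0.0057), np.float64(0.0122)], [0, np.float64(-0.0049), np.float64(0.0125)], [0, np.float64(-0.0042), np.float64(0.0128)], [0, np.float64(-0.0034), np.float64(0.013)], [0, np.float64(-0.0026), np.float64(0.0132)], [0, np.float64(-0.0018), np.float64(0.0133)], [0, np.float64(-0.001), np.float64(0.0134)]]
```

```bash
python3 -m creep '[[[-0.0015,0,0.05],[0,0,0],1],[[0,0,0.05],[0,0,0],1],[[0,0,0.0325],[0,0,0],1],[[0,-0.02,0],[0,0,0],1],[[0,-0.02,0],[0,0,0],1],[[0,-0.0131,-0.0032],[0,0,0],1],[[0,-0.0132,-0.0025],[0,0,0],1],[[0,-0.0133,-0.0017],[0,0,0],1],[[0,-0.0134,-0.0009],[0,0,0],1],[[0,-0.0135,-0.0001],[0,0,0],1],[[0,-0.0134,0.0008],[0,0,0],1],[[0,-0.0134,0.0016],[0,0,0],1],[[0,-0.0132,0.0024],[0,0,0],1],[[0,-0.0131,0.0031],[0,0,0],1],[[0,-0.0129,0.0039],[0,0,0],1],[[0,-0.0126,0.0047],[0,0,0],1],[[0,-0.0123,0.0054],[0,0,0],1],[[0,0,0],[0,0,0],1]]'; python3 - <<'E'
from h import *
s=state();d=(s["position"]-[.488,.328,0]);print("x' z",d[0]*.875+d[1]*.485,d[1]*.875-d[0]*.485,d[2])
E
```

```text
t: 18.35
position: [0.5152, 0.3435, 0.184]
orientation: [[-0.485, 0.875, -0.001], [0.875, 0.485, -0.001], [0.0, -0.001, -1.0]]
force: [-0.2, 0.0, 0.0]
grip_width: -0.0
grip_force: 0.0
x' z 0.03130371110972154 0.00041406765522112275 0.18400867509898075
```

```bash
python3 - <<'E'
from h import *
a=get_image("top");b=get_image("scene")
f=np.hstack([cv2.resize(a["frame"][180:340,110:330],(440,320),interpolation=2),cv2.resize(b["frame"][90:250,270:450],(360,320),interpolation=2)])
cv2.imwrite("pics/I.png",f[:,:,::-1])
E
```

```text
(no output)
```

View pics/I.png

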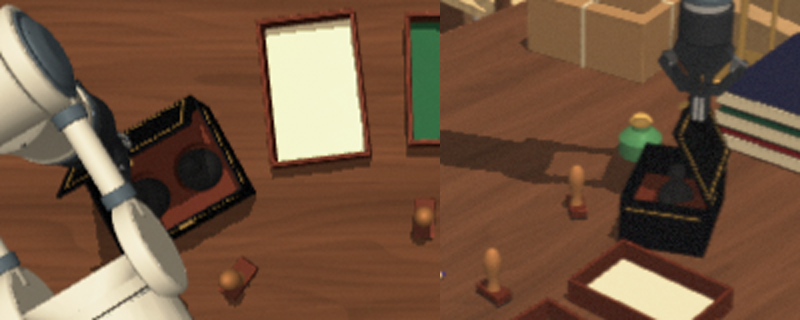

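The lid has swung past vertical, with the fingers behind it. I continue along the arc.

```bash
python3 -m creep '[[[0,-0.012,0.0062],[0,0,0],1],[[0,-0.0116,0.0069],[0,0,0],1],[[0,-0.0111,0.0076],[0,0,0],1],[[0,-0.0107,0.0082],[0,0,0],1],[[0,-0.0101,0.0088],[0,0,0],1],[[0,-0.0096,0.0094],[0,0,0],1],[[0,-0.009,0.01],[0,0,0],1],[[0,-0.0084,0.0105],[0,0,0],1],[[0,-0.0078,0.011],[0,0,0],1],[[0,-0.0071,0.0114],[0,0,0],1],[[0,-0.0064,0.0118],[0,0,0],1],[[0,-0.0057,0.0122],[0,0,0],1],[[0,-0.0049,0.0125],[0,0,0],1],[[0,-0.0042,0.0128],[0,0,0],1],[[0,-0.0034,0.013],[0,0,0],1],[[0,0,0],[0,0,0],1]]'; python3 - <<'E'
from h import *
s=state();d=(s["position"]-[.488,.328,0]);print("x' z",d[0]*.875+d[1]*.485,d[1]*.875-d[0]*.485,d[2])
E
```

```text
t: 20.05
position: [0.462, 0.314, 0.1069]
orientation: [[-0.485, 0.875, -0.002], [0.875, 0.485, -0.001], [-0.0, -0.002, -1.0]]
force: [-0.2, -0.4, 0.6]
grip_width: 0.0001
grip_force: 0.0
x' z -0.029485343802394197 0.00038422906031037804 0.10693602273369981
```

```bash
python3 -m creep '[[[0,-0.001,0.0066],[0,0,0],1],[[0,-0.001,0.0066],[0,0,0],1],[[0,-0.001,0.0066],[0,0,0],1],[[0,0,0.0066],[0,0,0],1],[[0,0,0.005],[0,0,0],1],[[0,0,0.005],[0,0,0],1],[[0,0,0.003],[0,0,0],1],[[0,0,0],[0,0,0],1],[[0,0,0],[0,0,0],1]]'
```

```text
t: 20.95
position: [0.4614, 0.3137, 0.0895]
orientation: [[-0.485, 0.875, 0.0], [0.875, 0.485, 0.0], [0.0, 0.0, -1.0]]
force: [-2.1, -1.2, 5.3]
grip_width: -0.0001
grip_force: 2.7
```

```bash
python3 -m creep '[[[0,0,0.002],[0,0,0],1],[[0,0,0.002],[0,0,0],1],[[0,0,0],[0,0,0],1],[[0,0,0],[0,0,0],1]]';python3 -m creep '[[[0,0,-0.03],[0,0,0],1],[[0,0,-0.06],[0,0,0],1],[[0,0,-0.06],[0,0,0],-1],[[0,0,-0.06],[0,0,0],-1],[[0,0,0],[0,0,0],-1],[[0,0,0],[0,0,0],-1],[[0,0,0],[0,0,0],-1]]'; python3 plan.py .3651 .2429 .15 29
```

```text
t: 21.35
position: [0.4615, 0.3138, 0.0894]
orientation: [[-0.485, 0.875, 0.001], [0.875, 0.485, 0.001], [-0.0, 0.002, -1.0]]
force: [-6.6, -3.3, 13.6]
grip_width: 0.0
grip_force: 6.7
t: 22.05
position: [0.4611, 0.3135, 0.1904]
orientation: [[-0.485, 0.875, -0.002], [0.875, 0.485, -0.001], [-0.0, -0.002, -1.0]]
force: [0.3, -0.3, -0.4]
grip_width: 0.0725
grip_force: 0.0
shift [-0.0304, -0.2362, 0.0812] = 3 x [-0.0101, -0.0787, 0.0271] psi 29.0 tilt [-0.002, -0.001] turn share -0.0001 (alt 4.000) q6 2
```

The lid is shut: its top is at 89.5 mm and the force rises stiffly. Next I check by template matching that the remaining items haven't moved.

```bash
cat > chk.py <<'E'
from h import *
it={"stamp1":[(322,289),(295,221)],"stamp2":[(226,320),(338,180)],"ruler":[(417,300),(221,272)],"pencil":[(444,322),None],"board":[(476,280),(185,268)]}
for k,name in enumerate(("top","scene")):
    g=get_image(name)["frame"];g0=cv2.imread(f"pics/{name}0.png")[:,:,::-1]
    for n,c in it.items():
        if c[k] is None: continue
        x,y=c[k];h=12 if "st" in n else 22;m=25
        t=np.ascontiguousarray(g0[y-h:y+h,x-h:x+h]);w=np.ascontiguousarray(g[y-h-m:y+h+m,x-h-m:x+h+m])
        r=cv2.matchTemplate(w,t,cv2.TM_CCOEFF_NORMED);_,v,_,p=cv2.minMaxLoc(r);print(name,n,"shift",p[0]-m,p[1]-m,"score %.2f"%v)
E
python3 chk.py
```

```text
top stamp1 shift 0 0 score 1.00
top stamp2 shift 0 0 score 0.98
top ruler shift 0 0 score 1.00
top pencil shift 0 0 score 1.00
top board shift 0 0 score 1.00
scene stamp1 shift 0 0 score 0.98
scene stamp2 shift 0 0 score 0.79
scene ruler shift 0 0 score 1.00
scene board shift 0 0 score 1.00
```

```bash
python3 -m creep '[[[-0.0076,-0.0591,0],[0,0,0],-1],[[-0.0076,-0.0591,0],[0,0,0],-1],[[-0.0076,-0.0591,0],[0,0,0],-1],[[-0.0076,-0.0591,0],[0,0,0],-1],[[0,0,0],[0,0,0],-1],[[0,0,0],[0,0,0],-1],[[0,0,0.06],[0,0,0],-1],[[0,0,0.06],[0,0,0],-1],[[0,0,0.06],[0,0,0],-1],[[0,0,0.06],[0,0,0],-1],[[0,0,0.059],[0,0,0],-1],[[0,0,0],[0,0,0],1],[[0,0,0],[0,0,0],1],[[0,0,0],[0,0,0],1],[[0,0,0],[0,0,0],1],[[0,0,0],[0,0,0],1],[[0,0,0],[0,0,0],1],[[0,0,0],[0,0,0],1],[[0,0,0],[0,0,0],1],[[0,0,0],[0,0,0],1]]' 30; python3 plan.py .6515 -.0195 .2 0
```

```text
t: 24.15
position: [0.3664, 0.2436, 0.0443]
orientation: [[-0.485, 0.875, 0.003], [0.875, 0.485, 0.002], [-0.0, 0.004, -1.0]]
force: [-1.4, -0.8, 5.7]
grip_width: 0.0245
grip_force: 29.5
shift [-0.7367, 0.2448, -0.3105] = 10 x [-0.0737, 0.0245, -0.0311] psi 29.0 tilt [0.003, 0.002] turn share 0.6443 (alt -3.356) q6 0
```

```bash
python3 -m creep '[[[0,0,-0.04],[0,0,0],1],[[0,0,-0.06],[0,0,0],1],[[0,0,-0.07],[0,0,0],1],[[0,0,-0.07],[0,0,0],1],[[-0.0614,0.0204,0],[0,0,0],1],[[-0.0614,0.0204,0],[0,0,0],1],[[-0.0614,0.0204,0],[0,0,0],1],[[-0.0614,0.0204,0],[0,0,0],1],[[-0.0614,0.0204,0],[0,0,0],1],[[-0.0614,0.0204,0],[0,0,0],1],[[-0.0614,0.0204,0],[0,0,0],1],[[-0.0614,0.0204,0],[0,0,0],1],[[-0.0614,0.0204,0],[0,0,0],1],[[-0.0614,0.0204,0],[0,0,0],1],[[-0.0614,0.0204,0],[0,0,0],1],[[-0.0614,0.0204,0],[0,0,0],1],[[0,0,0],[0,0,0],1],[[0,0,0],[0,0,0],1],[[0,0,0],[0,0,0],1]]' 30; python3 plan.py .6515 -.0195 .051 0
```

```text
t: 26.05
position: [0.6506, -0.0192, 0.1624]
orientation: [[-0.485, 0.874, -0.0], [0.874, 0.485, 0.0], [0.0, -0.0, -1.0]]
force: [-0.4, -0.0, 0.2]
grip_width: 0.0237
grip_force: 29.9
shift [-0.0016, 0.0013, 0.2228] = 3 x [-0.0005, 0.0004, 0.0743] psi 29.0 tilt [-0.0, 0.0] turn share 0.6450 (alt -3.355) q6 -34
```

```bash
python3 -m creep '[[[0,0,0.06],[0,0,0],1],[[0,0,0.06],[0,0,0],1],[[0,0,0.05],[0,0,0],1],[[0,0,0.035],[0,0,0],1],[[0,0,0.015],[0,0,0],1],[[0,0,0],[0,0,0],1],[[0,0,0],[0,0,0],1],[[0,0,0],[0,0,0],1]]' 30
```

```text
t: 26.85
position: [0.6518, -0.0198, 0.054]
orientation: [[-0.485, 0.875, 0.003], [0.875, 0.485, -0.0], [-0.001, 0.002, -1.0]]
force: [0.2, 0.8, -0.5]
grip_width: 0.0243
grip_force: 29.9
```

```bash
python3 -m creep '[[[0,0,0.003],[0,0,0],1],[[0,0,0.003],[0,0,0],1],[[0,0,0],[0,0,0],1],[[0,0,0],[0,0,0],1]]' 30;  python3 -m creep '[[[0,0,0],[0,0,0],0],[[0,0,0],[0,0,0],0],[[0,0,0],[0,0,0],0],[[0,0,-0.04],[0,0,0],0],[[0,0,-0.06],[0,0,0],0],[[0,0,-0.07],[0,0,0],0],[[0,0,-0.06],[0,0,0],-1],[[0,0,0],[0,0,0],-1],[[0,0,0],[0,0,0],-1]]'; python3 chk.py; python3 plan.py .4376 .0075 .041 29
```

```text
t: 27.25
position: [0.6515, -0.02, 0.0504]
orientation: [[-0.485, 0.875, 0.002], [0.875, 0.485, -0.0], [-0.001, 0.001, -1.0]]
force: [-0.6, -0.2, 4.6]
grip_width: 0.0243
grip_force: 30.3
t: 28.15
position: [0.6514, -0.0198, 0.165]
orientation: [[-0.485, 0.875, 0.002], [0.875, 0.485, -0.0], [-0.001, 0.001, -1.0]]
force: [-0.3, -0.0, -0.6]
grip_width: 0.0838
grip_force: 0.0
top stamp1 shift -25 -21 score 0.09
top stamp2 shift -5 12 score 0.33
top ruler shift 0 0 score 1.00
top pencil shift 0 0 score 1.00
top board shift 0 0 score 1.00
scene stamp1 shift 0 0 score 0.76
scene stamp2 shift -15 2 score 0.61
scene ruler shift 0 0 score 1.00
scene board shift 0 0 score 1.00
shift [0.2536, -0.3452, 0.2439] = 5 x [0.0507, -0.069, 0.0488] psi 29.0 tilt [-0.003, 0.0] turn share -0.0000 (alt 4.000) q6 -34
```

```bash
python3 -m creep '[[[0.0362,-0.0493,0],[0,0,0],-1],[[0.0362,-0.0493,0],[0,0,0],-1],[[0.0362,-0.0493,0],[0,0,0],-1],[[0.0362,-0.0493,0],[0,0,0],-1],[[0.0362,-0.0493,0],[0,0,0],-1],[[0.0362,-0.0493,0],[0,0,0],-1],[[0.0362,-0.0493,0],[0,0,0],-1],[[0,0,0],[0,0,0],-1],[[0,0,0],[0,0,0],-1],[[0,0,0.06],[0,0,0],-1],[[0,0,0.06],[0,0,0],-1],[[0,0,0.06],[0,0,0],-1],[[0,0,0.058],[0,0,0],-1]]' 30; python3 plan.py .4376 .0075 .042 29
```

```text
t: 29.55
position: [0.4389, 0.0072, 0.0431]
orientation: [[-0.485, 0.875, -0.002], [0.875, 0.485, 0.0], [0.001, -0.001, -1.0]]
force: [-0.2, -1.5, -0.4]
grip_width: 0.0855
grip_force: 0.0
shift [0.0018, -0.0021, 0.0021] = 1 x [0.0018, -0.0021, 0.0021] psi 29.0 tilt [-0.002, 0.0] turn share -0.0004 (alt 4.000) q6 -32
```

```bash
python3 -m creep '[[[0,0,0],[0,0,0],1],[[0,0,0],[0,0,0],1],[[0,0,0],[0,0,0],1],[[0,0,0],[0,0,0],1],[[0,0,0],[0,0,0],1],[[0,0,0],[0,0,0],1],[[0,0,0],[0,0,0],1],[[0,0,0],[0,0,0],1],[[0,0,0],[0,0,0],1],[[0,0,0],[0,0,0],1]]' 30; python3 plan.py .5775 -.0195 .2 0
```

```text
t: 30.55
position: [0.4396, 0.0073, 0.0471]
orientation: [[-0.485, 0.875, 0.003], [0.875, 0.485, -0.0], [-0.002, 0.003, -1.0]]
force: [-1.2, -0.2, 5.0]
grip_width: 0.0245
grip_force: 29.4
shift [-0.181, 0.216, -0.305] = 4 x [-0.0453, 0.054, -0.0762] psi 29.0 tilt [0.003, -0.0] turn share 0.6443 (alt -3.356) q6 -32
```

```bash
python3 -m creep '[[[0,0,-0.04],[0,0,0],1],[[0,0,-0.06],[0,0,0],1],[[0,0,-0.07],[0,0,0],1],[[0,0,-0.07],[0,0,0],1],[[-0.0362,0.0432,0],[0,0,0],1],[[-0.0362,0.0432,0],[0,0,0],1],[[-0.0362,0.0432,0],[0,0,0],1],[[-0.0362,0.0432,0],[0,0,0],1],[[-0.0362,0.0432,0],[0,0,0],1],[[0,0,0],[0,0,0],1],[[0,0,0],[0,0,0],1],[[0,0,0],[0,0,0],1],[[0,0,0.06],[0,0,0],1],[[0,0,0.06],[0,0,0],1],[[0,0,0.05],[0,0,0],1],[[0,0,0.035],[0,0,0],1],[[0,0,0.01],[0,0,0],1],[[0,0,0],[0,0,0],1],[[0,0,0],[0,0,0],1],[[0,0,0],[0,0,0],1]]' 30;python3 plan.py .5775 -.0195 .053 0
```

```text
t: 32.55
position: [0.5778, -0.0195, 0.0597]
orientation: [[-0.485, 0.875, 0.003], [0.875, 0.485, -0.0], [-0.002, 0.002, -1.0]]
force: [0.1, 0.0, 0.2]
grip_width: 0.0239
grip_force: 30.0
shift [0.0003, -0.0006, 0.0135] = 1 x [0.0003, -0.0006, 0.0135] psi 29.0 tilt [0.003, -0.0] turn share 0.6444 (alt -3.356) q6 -34
```

```bash
python3 -m creep '[[[0,0,0.007],[0,0,0],1],[[0,0,0.0065],[0,0,0],1],[[0,0,0],[0,0,0],1],[[0,0,0],[0,0,0],1]]' 30;  python3 -m creep '[[[0,0,0],[0,0,0],0],[[0,0,0],[0,0,0],0],[[0,0,0],[0,0,0],0],[[0,0,-0.04],[0,0,0],0],[[0,0,-0.06],[0,0,0],0],[[0,0,-0.07],[0,0,0],0],[[0,0,-0.07],[0,0,0],0],[[0,0,-0.06],[0,0,0],0],[[0,0,0],[0,0,0],-0.2],[[0,0,0],[0,0,0],-0.2]]'; python3 chk.py; python3 plan.py .4473 -.3455 .2 -29.6
```

```text
t: 32.95
position: [0.5777, -0.0198, 0.0531]
orientation: [[-0.485, 0.875, 0.002], [0.875, 0.485, -0.001], [-0.002, 0.002, -1.0]]
force: [-4.0, -1.2, 8.4]
grip_width: 0.0243
grip_force: 30.6
t: 33.95
position: [0.5773, -0.0194, 0.2015]
orientation: [[-0.485, 0.875, 0.001], [0.875, 0.485, -0.0], [-0.001, 0.001, -1.0]]
force: [-0.5, 0.4, -0.7]
grip_width: 0.051
grip_force: 0.0
top stamp1 shift 9 -23 score 0.43
top stamp2 shift -3 12 score 0.34
top ruler shift 0 0 score 1.00
top pencil shift 0 0 score 1.00
top board shift 0 0 score 1.00
scene stamp1 shift 25 24 score 0.57
scene stamp2 shift 17 23 score 0.64
scene ruler shift 0 0 score 1.00
scene board shift 0 0 score 1.00
shift [-0.4452, -0.5421, -0.001] = 7 x [-0.0636, -0.0774, -0.0001] psi 29.0 tilt [-0.003, 0.0] turn share 1.3021 (alt -2.698) q6 -34
```

```bash
python3 -m creep '[[[-0.0445,-0.0542,0],[0,0,0],-0.2],[[-0.0445,-0.0542,0],[0,0,0],-0.2],[[-0.0445,-0.0542,0],[0,0,0],-0.2],[[-0.0445,-0.0542,0],[0,0,0],-0.2],[[-0.0445,-0.0542,0],[0,0,0],-0.2],[[-0.0445,-0.0542,0],[0,0,0],-0.2],[[-0.0445,-0.0542,0],[0,0,0],-0.2],[[-0.0445,-0.0542,0],[0,0,0],-0.2],[[-0.0445,-0.0542,0],[0,0,0],-0.2],[[-0.0445,-0.0542,0],[0,0,0],-0.2],[[0,0,0],[0,0,0.1628],-0.2],[[0,0,0],[0,0,0.1628],-0.2],[[0,0,0],[0,0,0.1628],-0.2],[[0,0,0],[0,0,0.1628],-0.2],[[0,0,0],[0,0,0.1628],-0.2],[[0,0,0],[0,0,0.1628],-0.2],[[0,0,0],[0,0,0.1628],-0.2],[[0,0,0],[0,0,0.1628],-0.2],[[0,0,0],[0,0,0],-0.2],[[0,0,0],[0,0,0],-0.2]]' 30;python3 plan.py .4473 -.3455 .098 -29.6
python3 - <<'E'
from h import *
a=get_image("top");b=get_image("scene")
f=np.hstack([cv2.resize(a["frame"][180:340,320:540],(440,320),interpolation=2),cv2.resize(b["frame"][190:350,150:330],(360,320),interpolation=2)])
cv2.imwrite("pics/J.png",f[:,:,::-1])
E
```

```text
t: 36.05
position: [0.4475, -0.3451, 0.1996]
orientation: [[0.491, 0.871, -0.002], [0.871, -0.491, 0.002], [0.0, -0.002, -1.0]]
force: [-0.3, -0.2, -0.3]
grip_width: 0.051
grip_force: 0.0
shift [-0.0009, 0.0005, 0.2032] = 3 x [-0.0003, 0.0002, 0.0677] psi -29.4 tilt [-0.002, 0.002] turn share 0.0040 (alt -3.996) q6 -12
```

View pics/J.png

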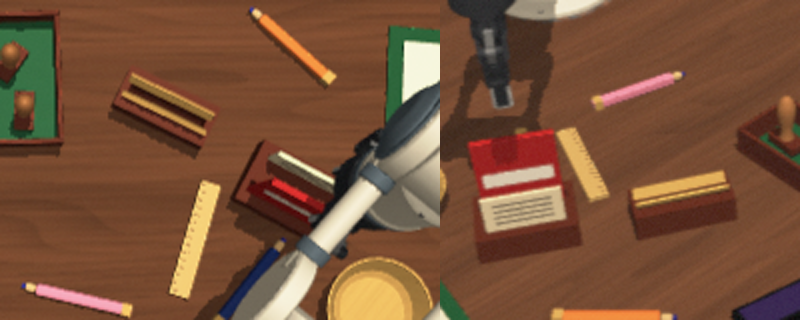

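Both stamps stand upright in the green tray, and the gripper is directly over the red board. I descend and grip it.

```bash
python3 -m creep '[[[0,0,0.06],[0,0,0.004],-0.2],[[0,0,0.06],[0,0,0],-0.2],[[0,0,0.05],[0,0,0],-0.2],[[0,0,0.033],[0,0,0],-0.2],[[0,0,0],[0,0,0],-0.2],[[0,0,0],[0,0,0],1],[[0,0,0],[0,0,0],1],[[0,0,0],[0,0,0],1],[[0,0,0],[0,0,0],1],[[0,0,0],[0,0,0],1],[[0,0,0],[0,0,0],1],[[0,0,0],[0,0,0],1],[[0,0,0],[0,0,0],1]]' 40;python3 plan.py .4473 -.3455 .2 -29.6
```

```text
t: 37.45
position: [0.4485, -0.346, 0.1015]
orientation: [[0.497, 0.868, 0.003], [0.868, -0.497, -0.002], [-0.001, 0.003, -1.0]]
force: [0.6, -0.4, 6.0]
grip_width: 0.0085
grip_force: 40.2
shift [-0.0004, -0.002, -0.197] = 3 x [-0.0001, -0.0007, -0.0657] psi -29.8 tilt [0.003, -0.002] turn share -0.0042 (alt 3.996) q6 -11
```

```bash
python3 - <<'E'
from h import *
T=get_image("top");S=get_image("scene")
for n,g,(x0,y0,x1,y1) in(("top",T,(370,205,440,265)),("scene",S,(235,265,310,305))):
    im=cv2.imread(f"pics/{n}0.png")[y0:y1,x0:x1]
    hsv=cv2.cvtColor(im,cv2.COLOR_BGR2HSV).astype(int)
    m=((hsv[...,0]>=16)&(hsv[...,0]<=30)&(hsv[...,1]>80)&(hsv[...,2]>100)).astype(np.uint8)
    k,l,st,c=cv2.connectedComponentsWithStats(m)
    for i in range(1,k):
        if st[i,4]<20: continue
        p=np.argwhere(l==i)[:,::-1].astype(float);mu=p.mean(0);w,v=np.linalg.eigh(np.cov(p.T));d=v[:,1];e=(p-mu)@d;lo,hi=np.percentile(e,[1,99])
        a,b=[ray(g,*(mu+d*t+[x0,y0]),.0415) for t in(lo,hi)]
        if a[1]>b[1]:a,b=b,a
        print(n,st[i,4],"wid",np.sqrt(w[0])*3.5,np.round(a,4)[:2],np.round(b,4)[:2],"mid",np.round((a+b)/2,4)[:2],"len",np.round(np.linalg.norm(b-a),4),"yaw",np.degrees(np.arctan2(-(b-a)[0],(b-a)[1])))
E
```

```text
top 187 wid 4.189317966297412 [ 0.5605 -0.2549] [ 0.6109 -0.1563] mid [ 0.5857 -0.2056] len 0.1107 yaw -27.06171043014392
top 141 wid 3.1618441593446995 [ 0.5408 -0.2455] [ 0.5921 -0.1459] mid [ 0.5664 -0.1957] len 0.1119 yaw -27.219355168323453
scene 398 wid 10.435582735051813 [ 0.5437 -0.2475] [ 0.5962 -0.147 ] mid [ 0.5699 -0.1973] len 0.1133 yaw -27.560631899151094
```

```bash
python3 -m creep '[[[0,0,-0.03],[0,0,0],1],[[0,0,-0.05],[0,0,0],1],[[0,0,-0.06],[0,0,0],1],[[0,0,-0.06],[0,0,0],1],[[0,0,-0.04],[0,0,0],1],[[0,0,0],[0,0,0],1],[[0,0,0],[0,0,0],1]]' 50;python3 plan.py .5757 -.1997 .22 -27.1
```

```text
t: 38.25
position: [0.4478, -0.3454, 0.2193]
orientation: [[0.497, 0.868, -0.0], [0.868, -0.497, -0.0], [-0.0, -0.0, -1.0]]
force: [-0.1, -0.1, -1.2]
grip_width: 0.0084
grip_force: 48.9
shift [0.38, 0.0772, -0.0013] = 5 x [0.076, 0.0154, -0.0003] psi -29.8 tilt [-0.0, -0.0] turn share -0.0598 (alt 3.940) q6 -11
```

```bash
python3 -m creep '[[[0.0543,0.011,0],[0,0,0],1],[[0.0543,0.011,0],[0,0,0],1],[[0.0543,0.011,0],[0,0,0],1],[[0.0543,0.011,0],[0,0,0],1],[[0.0543,0.011,0],[0,0,0],1],[[0.0543,0.011,0],[0,0,0],1],[[0.0542,0.0112,0],[0,0,0],1],[[0,0,0],[0,0,-0.06],1],[[0,0,0],[0,0,0],1],[[0,0,0.04],[0,0,0],1],[[0,0,0.04],[0,0,0],1],[[0,0,0.04],[0,0,0],1],[[0,0,0.008],[0,0,0],1],[[0,0,0],[0,0,0],1],[[0,0,0],[0,0,0],1],[[0,0,0],[0,0,0],1]]' 50;python3 plan.py .5757 -.1997 .155 -27.1
python3 - <<'E'
from h import *
a=get_image("top");b=get_image("scene")
f=np.hstack([cv2.resize(a["frame"][180:280,340:460],(384,320),interpolation=2),cv2.resize(b["frame"][190:310,220:330],(412,450),interpolation=2)[:450][:,:] [130:450]])
cv2.imwrite("pics/K.png",f[:,:,::-1])
E
```

```text
t: 39.85
position: [0.5762, -0.2001, 0.1571]
orientation: [[0.456, 0.89, 0.002], [0.89, -0.456, -0.001], [0.0, 0.002, -1.0]]
force: [-0.2, -0.3, -1.3]
grip_width: 0.0085
grip_force: 48.9
shift [0.0002, -0.0012, 0.0042] = 1 x [0.0002, -0.0012, 0.0042] psi -27.1 tilt [0.002, -0.001] turn share -0.0003 (alt 4.000) q6 5
```

View pics/K.png

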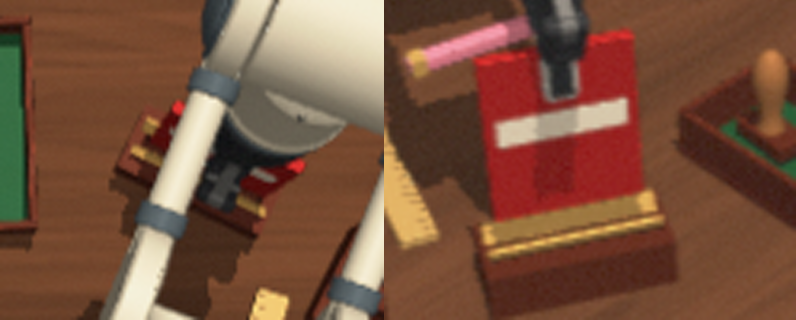

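The board is centred over the brass lips (crop x about 568 for both). Lowering in small steps while I watch the force.

```bash
python3 -m creep '[[[0,0,0.012],[0,0,0],1],[[0,0,0.012],[0,0,0],1],[[0,0,0.012],[0,0,0],1],[[0,0,0],[0,0,0],1],[[0,0,0],[0,0,0],1]]' 50;python3 -m creep '[[[0,0,0.006],[0,0,0],1],[[0,0,0.006],[0,0,0],1],[[0,0,0.006],[0,0,0],1],[[0,0,0],[0,0,0],1],[[0,0,0],[0,0,0],1]]' 50
```

```text
t: 40.45
position: [0.5755, -0.1996, 0.137]
orientation: [[0.455, 0.89, -0.001], [0.89, -0.455, 0.0], [-0.0, -0.001, -1.0]]
force: [-0.6, 0.0, -1.8]
grip_width: 0.0084
grip_force: 48.9
t: 40.95
position: [0.5758, -0.1998, 0.1284]
orientation: [[0.455, 0.89, 0.0], [0.89, -0.455, -0.0], [-0.0, 0.0, -1.0]]
force: [1.2, -1.3, -2.1]
grip_width: 0.0084
grip_force: 48.9
```

```bash
python3 -m creep '[[[0,0.001,0.01],[0,0,0],1],[[0,0.001,0.01],[0,0,0],1],[[0,0,0.01],[0,0,0],1],[[0,0,0],[0,0,0],1],[[0,0,0],[0,0,0],1]]' 50;python3 -m creep '[[[0,0,0.01],[0,0,0],1],[[0,0,0.01],[0,0,0],1],[[0,0,0],[0,0,0],1],[[0,0,0],[0,0,0],1]]' 50
```

```text
t: 41.45
position: [0.5764, -0.2001, 0.1131]
orientation: [[0.455, 0.89, -0.001], [0.89, -0.455, 0.0], [-0.0, -0.001, -1.0]]
force: [-0.0, 0.8, -2.3]
grip_width: 0.0083
grip_force: 49.0
t: 41.85
position: [0.5764, -0.2001, 0.1032]
orientation: [[0.455, 0.89, -0.001], [0.89, -0.455, 0.0], [-0.0, -0.001, -1.0]]
force: [0.1, -0.4, -1.5]
grip_width: 0.0087
grip_force: 48.9
```

```bash
python3 -m creep '[[[0,0,0.003],[0,0,0],1],[[0,0,0.003],[0,0,0],1],[[0,0,0],[0,0,0],1],[[0,0,0],[0,0,0],1]]' 50;python3 -m creep '[[[0,0,0.003],[0,0,0],1],[[0,0,0],[0,0,0],1],[[0,0,0],[0,0,0],1]]' 50
```

```text
t: 42.25
position: [0.577, -0.2003, 0.1016]
orientation: [[0.455, 0.89, 0.002], [0.89, -0.455, -0.001], [0.0, 0.002, -1.0]]
force: [-0.5, 0.5, 4.3]
grip_width: 0.0082
grip_force: 49.6
t: 42.55
position: [0.5772, -0.2004, 0.1016]
orientation: [[0.455, 0.89, 0.003], [0.89, -0.455, -0.001], [0.0, 0.003, -1.0]]
force: [-1.0, 1.8, 10.0]
grip_width: 0.0083
grip_force: 50.7
```

Seated: the TCP is at the same height as it was in the rack, with solid contact. Release, then on to the ruler.

```bash
python3 -m creep '[[[0,0,-0.003],[0,0,0],-0.2],[[0,0,0],[0,0,0],-0.2],[[0,0,0],[0,0,0],-0.2],[[0,0,0],[0,0,0],-0.2],[[0,0,-0.04],[0,0,0],-0.2],[[0,0,-0.06],[0,0,0],-0.2],[[0,0,-0.06],[0,0,0],-0.2],[[0,0,-0.04],[0,0,0],-0.2],[[0,0,0],[0,0,0],-0.2],[[0,0,0],[0,0,0],-0.2]]'; python3 chk.py; python3 plan.py .4087 -.2355 .2 72.2
```

```text
t: 43.55
position: [0.5766, -0.2002, 0.1998]
orientation: [[0.455, 0.89, -0.0], [0.89, -0.455, 0.0], [-0.0, -0.0, -1.0]]
force: [0.9, -0.3, -1.1]
grip_width: 0.0515
grip_force: 0.0
top stamp1 shift -20 12 score 0.33
top stamp2 shift 14 -14 score 0.32
top ruler shift -20 25 score 0.33
top pencil shift 0 0 score 0.26
top board shift 11 6 score 0.66
scene stamp1 shift 25 23 score 0.54
scene stamp2 shift 17 23 score 0.64
scene ruler shift 0 0 score 0.86
scene board shift -2 12 score 0.66
shift [-0.2157, -0.2655, -0.0028] = 4 x [-0.0539, -0.0664, -0.0007] psi -27.1 tilt [-0.003, 0.001] turn share 1.7934 (alt -2.207) q6 5
```

```bash
python3 -m creep '[[[-0.0431,-0.0531,0],[0,0,0],-0.2],[[-0.0431,-0.0531,0],[0,0,0],-0.2],[[-0.0431,-0.0531,0],[0,0,0],-0.2],[[-0.0431,-0.0531,0],[0,0,0],-0.2],[[-0.0431,-0.0531,0],[0,0,0],-0.2],[[0,0,0],[0,0,0.163],-0.2],[[0,0,0],[0,0,0.163],-0.2],[[0,0,0],[0,0,0.163],-0.2],[[0,0,0],[0,0,0.163],-0.2],[[0,0,0],[0,0,0.163],-0.2],[[0,0,0],[0,0,0.163],-0.2],[[0,0,0],[0,0,0.163],-0.2],[[0,0,0],[0,0,0.163],-0.2],[[0,0,0],[0,0,0.163],-0.2],[[0,0,0],[0,0,0.163],-0.2],[[0,0,0],[0,0,0.163],-0.2],[[0,0,0],[0,0,0],-0.2],[[0,0,0],[0,0,0],-0.2]]'; python3 chk.py|grep -E "ruler|pencil"; python3 plan.py .4087 -.2355 .006 72.2
```

```text
t: 45.45
position: [0.409, -0.2354, 0.1992]
orientation: [[0.953, -0.302, -0.002], [-0.302, -0.953, 0.001], [-0.002, -0.001, -1.0]]
force: [0.2, 0.3, -0.1]
grip_width: 0.0512
grip_force: 0.0
top ruler shift 4 -14 score 0.56
top pencil shift 0 0 score 0.22
scene ruler shift 0 0 score 0.86
shift [-0.0004, 0.0004, 0.3876] = 5 x [-0.0001, 0.0001, 0.0775] psi -107.6 tilt [-0.001, 0.001] turn share 0.0037 (alt -3.996) q6 74
```

```bash
python3 -m creep '[[[0,0,0.07],[0,0,0.0037],-0.2],[[0,0,0.07],[0,0,0],-0.2],[[0,0,0.07],[0,0,0],-0.2],[[0,0,0.07],[0,0,0],-0.2],[[0,0,0.05],[0,0,0],-0.2],[[0,0,0.035],[0,0,0],-0.2],[[0,0,0.022],[0,0,0],-0.2],[[0,0,0],[0,0,0],-0.2],[[0,0,0],[0,0,0],-0.2]]'; python3 -m creep '[[[0,0,0.005],[0,0,0],1],[[0,0,0],[0,0,0],1],[[0,0,0],[0,0,0],1],[[0,0,0],[0,0,0],1],[[0,0,0],[0,0,0],1],[[0,0,0],[0,0,0],1],[[0,0,0],[0,0,0],1]]' 40
```

```text
t: 46.45
position: [0.4097, -0.2359, 0.0078]
orientation: [[0.952, -0.308, 0.001], [-0.308, -0.952, -0.0], [0.001, 0.0, -1.0]]
force: [1.0, -0.5, 0.3]
grip_width: 0.0513
grip_force: 0.0
t: 47.15
position: [0.41, -0.2361, 0.0057]
orientation: [[0.951, -0.308, 0.002], [-0.308, -0.951, -0.001], [0.002, 0.001, -1.0]]
force: [-0.4, -0.0, 5.7]
grip_width: 0.024
grip_force: 39.6
```

```bash
python3 -m creep '[[[0,0,-0.03],[0,0,0],1],[[0,0,-0.06],[0,0,0],1],[[0,0,-0.08],[0,0,0],1],[[0,0,-0.08],[0,0,0],1],[[0,0,-0.08],[0,0,0],1],[[0,0,-0.06],[0,0,0],1],[[0,0,0],[0,0,0],1],[[0,0,0],[0,0,0],1]]' 50; python3 plan.py .6025 .1673 .2 96.3
```

```text
t: 47.95
position: [0.4094, -0.2357, 0.2004]
orientation: [[0.951, -0.308, 0.001], [-0.308, -0.951, -0.001], [0.001, 0.0, -1.0]]
force: [-0.6, -0.2, -1.6]
grip_width: 0.0228
grip_force: 49.1
shift [0.1191, -0.8857, 0.0006] = 12 x [0.0099, -0.0738, 0.0] psi -107.9 tilt [0.001, -0.001] turn share -0.5388 (alt 3.461) q6 74
```

```bash
python3 -m creep '[[[0.0092,-0.0681,0],[0,0,0],1],[[0.0092,-0.0681,0],[0,0,0],1],[[0.0092,-0.0681,0],[0,0,0],1],[[0.0092,-0.0681,0],[0,0,0],1],[[0.0092,-0.0681,0],[0,0,0],1],[[0.0092,-0.0681,0],[0,0,0],1],[[0.0092,-0.0681,0],[0,0,0],1],[[0.0092,-0.0681,0],[0,0,0],1],[[0.0092,-0.0681,0],[0,0,0],1],[[0.0092,-0.0681,0],[0,0,0],1],[[0.0092,-0.0681,0],[0,0,0],1],[[0.0092,-0.0681,0],[0,0,0],1],[[0.0092,-0.0681,0],[0,0,0],1],[[0,0,0],[0,0,-0.1347],1],[[0,0,0],[0,0,-0.1347],1],[[0,0,0],[0,0,-0.1347],1],[[0,0,0],[0,0,-0.1347],1],[[0,0,0],[0,0,0],1],[[0,0,0],[0,0,0],1]]' 50; python3 plan.py .6025 .1673 .0145 96.3; python3 chk.py|grep pencil
```

```text
t: 49.85
position: [0.602, 0.1669, 0.1979]
orientation: [[0.994, 0.107, -0.003], [0.107, -0.994, -0.001], [-0.003, 0.0, -1.0]]
force: [-0.6, 0.9, -0.6]
grip_width: 0.0228
grip_force: 49.2
shift [0.002, -0.0008, 0.3667] = 5 x [0.0004, -0.0002, 0.0733] psi -83.9 tilt [-0.003, -0.001] turn share -0.0036 (alt 3.996) q6 96
top pencil shift 0 0 score 0.96
```

```bash
python3 -m creep '[[[0.002,0,0.07],[0,0,0],1],[[0,0,0.07],[0,0,0],1],[[0,0,0.07],[0,0,0],1],[[0,0,0.07],[0,0,0],1],[[0,0,0.05],[0,0,0],1],[[0,0,0.03],[0,0,0],1],[[0,0,0],[0,0,0],1],[[0,0,0],[0,0,0],1],[[0,0,0],[0,0,0],1]]' 50; python3 plan.py .6025 .1673 .0115 96.3
```

```text
t: 50.85
position: [0.605, 0.1675, 0.022]
orientation: [[0.994, 0.109, 0.004], [0.109, -0.994, 0.001], [0.004, -0.0, -1.0]]
force: [0.0, 0.7, 0.7]
grip_width: 0.0227
grip_force: 49.2
shift [-0.005, -0.0002, 0.021] = 1 x [-0.005, -0.0002, 0.021] psi -83.7 tilt [0.004, 0.001] turn share -0.0003 (alt 4.000) q6 96
```

```bash
python3 -m creep '[[[0,0,0.01],[0,0,0],1],[[0,0,0.01],[0,0,0],1],[[0,0,0],[0,0,0],1],[[0,0,0],[0,0,0],1]]' 50; python3 -m creep '[[[0,0,0],[0,0,0],0.22],[[0,0,0],[0,0,0],0.22],[[0,0,0],[0,0,0],0.22],[[0,0,-0.02],[0,0,0],0.22],[[0,0,-0.04],[0,0,0],0.22],[[0,0,-0.07],[0,0,0],0.22],[[0,0,-0.08],[0,0,0],0.22],[[0,0,-0.08],[0,0,0],0.22],[[0,0,-0.07],[0,0,0],-0.2],[[0,0,0],[0,0,0],-0.2],[[0,0,0],[0,0,0],-0.2]]';  python3 chk.py|grep pencil; python3 plan.py .3536 -.304 .2 50
```

```text
t: 51.25
position: [0.6046, 0.1674, 0.0118]
orientation: [[0.994, 0.11, 0.003], [0.11, -0.994, 0.001], [0.003, -0.0, -1.0]]
force: [-1.4, -0.2, 7.0]
grip_width: 0.0229
grip_force: 50.6
t: 52.35
position: [0.6042, 0.1673, 0.1915]
orientation: [[0.994, 0.11, 0.003], [0.11, -0.994, 0.001], [0.003, -0.0, -1.0]]
force: [0.2, -0.1, -0.5]
grip_width: 0.0513
grip_force: 0.0
top pencil shift 0 0 score 0.96
shift [-0.5994, 0.8816, -0.0221] = 12 x [-0.05, 0.0735, -0.0018] psi -83.7 tilt [-0.002, -0.0] turn share 1.0289 (alt -2.971) q6 96
```

```bash
python3 -m creep '[[[-0.0461,0.0678,0],[0,0,0],-0.2],[[-0.0461,0.0678,0],[0,0,0],-0.2],[[-0.0461,0.0678,0],[0,0,0],-0.2],[[-0.0461,0.0678,0],[0,0,0],-0.2],[[-0.0461,0.0678,0],[0,0,0],-0.2],[[-0.0461,0.0678,0],[0,0,0],-0.2],[[-0.0461,0.0678,0],[0,0,0],-0.2],[[-0.0461,0.0678,0],[0,0,0],-0.2],[[-0.0461,0.0678,0],[0,0,0],-0.2],[[-0.0461,0.0678,0],[0,0,0],-0.2],[[-0.0461,0.0678,0],[0,0,0],-0.2],[[-0.0461,0.0678,0],[0,0,0],-0.2],[[-0.0461,0.0678,0],[0,0,0],-0.2],[[0,0,0],[0,0,0.1715],-0.2],[[0,0,0],[0,0,0.1715],-0.2],[[0,0,0],[0,0,0.1715],-0.2],[[0,0,0],[0,0,0.1715],-0.2],[[0,0,0],[0,0,0.1715],-0.2],[[0,0,0],[0,0,0.1715],-0.2],[[0,0,0],[0,0,0],-0.2]]'; python3 -m creep '[[[0,0,0],[0,0,0],-0.2],[[0,0,0],[0,0,0],-0.2]]'>/dev/null; python3 plan.py .3536 -.304 .006 50
```

```text
t: 54.45
position: [0.3536, -0.3033, 0.1877]
orientation: [[0.765, -0.644, -0.002], [-0.644, -0.765, 0.002], [-0.003, -0.0, -1.0]]
force: [-0.2, 0.3, -1.0]
grip_width: 0.0513
grip_force: 0.0
shift [0.0005, 0.0011, 0.3656] = 5 x [0.0001, 0.0002, 0.0731] psi -129.9 tilt [-0.001, 0.001] turn share 0.0032 (alt -3.997) q6 85
```

```bash
python3 -m creep '[[[0.0005,0.001,0.07],[0,0,0.0032],-0.2],[[0,0,0.07],[0,0,0],-0.2],[[0,0,0.07],[0,0,0],-0.2],[[0,0,0.07],[0,0,0],-0.2],[[0,0,0.05],[0,0,0],-0.2],[[0,0,0.033],[0,0,0],-0.2],[[0,0,0],[0,0,0],-0.2],[[0,0,0],[0,0,0],-0.2],[[0,0,0.004],[0,0,0],1],[[0,0,0],[0,0,0],1],[[0,0,0],[0,0,0],1],[[0,0,0],[0,0,0],1],[[0,0,0],[0,0,0],1],[[0,0,0],[0,0,0],1],[[0,0,0],[0,0,0],1],[[0,0,0],[0,0,0],1]]' 40; python3 -m creep '[[[0,0,-0.03],[0,0,0],1],[[0,0,-0.06],[0,0,0],1],[[0,0,-0.08],[0,0,0],1],[[0,0,-0.08],[0,0,0],1],[[0,0,-0.08],[0,0,0],1],[[0,0,-0.06],[0,0,0],1],[[0,0,0],[0,0,0],1],[[0,0,0],[0,0,0],1]]' 40; python3 plan.py .6078 .1196 .2 96.3
```

```text
t: 56.25
position: [0.3546, -0.3049, 0.0073]
orientation: [[0.764, -0.645, 0.002], [-0.645, -0.764, -0.001], [0.002, 0.0, -1.0]]
force: [-0.4, -0.2, 5.7]
grip_width: 0.0125
grip_force: 41.2
t: 57.05
position: [0.3541, -0.3044, 0.202]
orientation: [[0.764, -0.645, 0.001], [-0.645, -0.764, -0.001], [0.002, 0.0, -1.0]]
force: [-0.2, -0.5, -0.9]
grip_width: 0.0123
grip_force: 40.5
shift [-0.1589, -0.9753, 0.0036] = 13 x [-0.0122, -0.075, 0.0003] psi -130.1 tilt [0.001, -0.001] turn share -1.0321 (alt 2.968) q6 85
```

```bash
python3 -m creep '[[[-0.0122,-0.075,0],[0,0,0],1],[[-0.0122,-0.075,0],[0,0,0],1],[[-0.0122,-0.075,0],[0,0,0],1],[[-0.0122,-0.075,0],[0,0,0],1],[[-0.0122,-0.075,0],[0,0,0],1],[[-0.0122,-0.075,0],[0,0,0],1],[[-0.0122,-0.075,0],[0,0,0],1],[[-0.0122,-0.075,0],[0,0,0],1],[[-0.0122,-0.075,0],[0,0,0],1],[[-0.0122,-0.075,0],[0,0,0],1],[[-0.0122,-0.075,0],[0,0,0],1],[[-0.0122,-0.075,0],[0,0,0],1],[[-0.0122,-0.075,0],[0,0,0],1],[[0,0,0],[0,0,-0.172],1],[[0,0,0],[0,0,-0.172],1],[[0,0,0],[0,0,-0.172],1],[[0,0,0],[0,0,-0.172],1],[[0,0,0],[0,0,-0.172],1],[[0,0,0],[0,0,-0.172],1],[[0,0,0],[0,0,0],1]]' 40; python3 -m creep '[[[0,0,0],[0,0,0],1],[[0,0,0],[0,0,0],1]]'>/dev/null; python3 plan.py .6078 .1196 .022 96.3
python3 - <<'E'
from h import *
a=get_image("top");b=get_image("scene")
f=np.hstack([cv2.resize(a["frame"][170:330,120:340],(440,320),interpolation=2),cv2.resize(b["frame"][140:300,260:440],(360,320),interpolation=2)])
cv2.imwrite("pics/L.png",f[:,:,::-1])
E
```

```text
t: 59.05
position: [0.6069, 0.1194, 0.1987]
orientation: [[0.994, 0.111, -0.004], [0.111, -0.994, -0.001], [-0.004, 0.0, -1.0]]
force: [0.2, -0.3, -1.2]
grip_width: 0.0126
grip_force: 40.5
shift [0.0013, -0.0004, 0.3564] = 5 x [0.0003, -0.0001, 0.0713] psi -83.9 tilt [-0.001, -0.0] turn share -0.0035 (alt 3.996) q6 92
```

View pics/L.png

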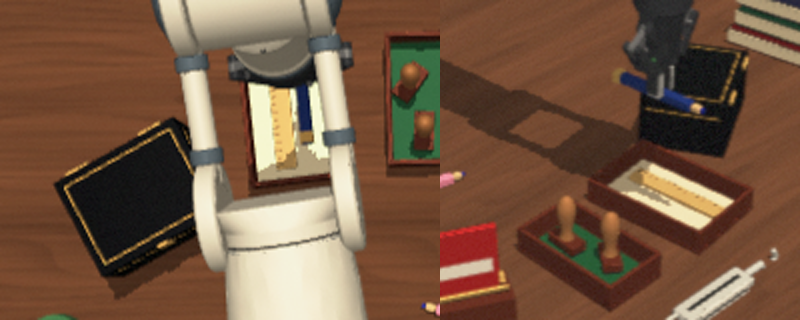

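The tin is shut, the stamps are upright, and the ruler lies flat in the cream tray with the pencil held level over the free side. Lowering the pencil.

```bash
python3 -m creep '[[[0.0013,0,0.07],[0,0,0],1],[[0,0,0.07],[0,0,0],1],[[0,0,0.07],[0,0,0],1],[[0,0,0.07],[0,0,0],1],[[0,0,0.05],[0,0,0],1],[[0,0,0.025],[0,0,0],1],[[0,0,0],[0,0,0],1],[[0,0,0],[0,0,0],1],[[0,0,0],[0,0,0],1],[[0,0,0.008],[0,0,0],1],[[0,0,0.008],[0,0,0],1],[[0,0,0],[0,0,0],1],[[0,0,0],[0,0,0],1]]' 40; python3 plan.py .6078 .1196 .0133 96.3
```

```text
t: 60.65
position: [0.6082, 0.1195, 0.0153]
orientation: [[0.994, 0.11, -0.0], [0.11, -0.994, -0.0], [-0.0, -0.0, -1.0]]
force: [0.1, -0.3, -0.4]
grip_width: 0.0128
grip_force: 40.5
shift [-0.0008, -0.0003, 0.004] = 1 x [-0.0008, -0.0003, 0.004] psi -83.7 tilt [-0.0, -0.0] turn share -0.0002 (alt 4.000) q6 92
```

```bash
python3 -m creep '[[[0,0,0.004],[0,0,0],1],[[0,0,0],[0,0,0],0.5],[[0,0,0],[0,0,0],0.5],[[0,0,0],[0,0,0],0.5],[[0,0,-0.02],[0,0,0],0.5],[[0,0,-0.04],[0,0,0],0.5],[[0,0,-0.07],[0,0,0],0.5],[[0,0,-0.08],[0,0,0],0.5],[[0,0,-0.08],[0,0,0],0.5],[[0,0,-0.08],[0,0,0],0.5],[[0,0,-0.08],[0,0,0],0.5],[[0,0,0],[0,0,0],0.5]]' 40; python3 plan.py .25 .45 .25
```

```text
t: 61.85
position: [0.6101, 0.1198, 0.248]
orientation: [[0.994, 0.11, 0.013], [0.11, -0.994, 0.002], [0.013, -0.0, -1.0]]
force: [-0.0, 0.3, 0.3]
grip_width: 0.0211
grip_force: 0.0
shift [-0.6434, -0.7354, -0.0124] = 10 x [-0.0643, -0.0735, -0.0012] psi -83.7 tilt [0.013, 0.002]
```

```bash
python3 -m creep '[[[-0.05,-0.0565,0],[0,0,0],0.5],[[-0.05,-0.0565,0],[0,0,0],0.5],[[-0.05,-0.0565,0],[0,0,0],0.5],[[-0.05,-0.0565,0],[0,0,0],0.5],[[-0.05,-0.0565,0],[0,0,0],0.5],[[-0.05,-0.0565,0],[0,0,0],0.5],[[-0.05,-0.0565,0],[0,0,0],0.5],[[-0.05,-0.0565,0],[0,0,0],0.5],[[-0.05,-0.0565,0],[0,0,0],0.5],[[-0.05,-0.0565,0],[0,0,0],0.5],[[-0.05,-0.0565,0],[0,0,0],0.5],[[-0.05,-0.0565,0],[0,0,0],0.5],[[-0.05,-0.0565,0],[0,0,0],0.5],[[0,0,0],[0,0,0],0.5],[[0,0,0],[0,0,0],0.5],[[0,0,0],[0,0,0],0.5]]'; python3 - <<'E'
from h import *
a=get_image("top");b=get_image("scene")
f=np.vstack([cv2.resize(a["frame"][170:350,120:520],(800,360),interpolation=2),cv2.resize(b["frame"][170:320,130:450],(512,240),interpolation=2).copy() if 0 else np.pad(cv2.resize(b["frame"][180:320,150:450],(514,240),interpolation=2),((0,0),(0,286),(0,0)))])
cv2.imwrite("pics/M.png",f[:,:,::-1])
E
```

```text
t: 63.45
position: [0.2457, 0.4484, 0.2386]
orientation: [[0.994, 0.109, 0.0], [0.109, -0.994, -0.0], [0.0, 0.0, -1.0]]
force: [1.3, -0.2, 0.0]
grip_width: 0.0216
grip_force: 0.0
```

View pics/M.png

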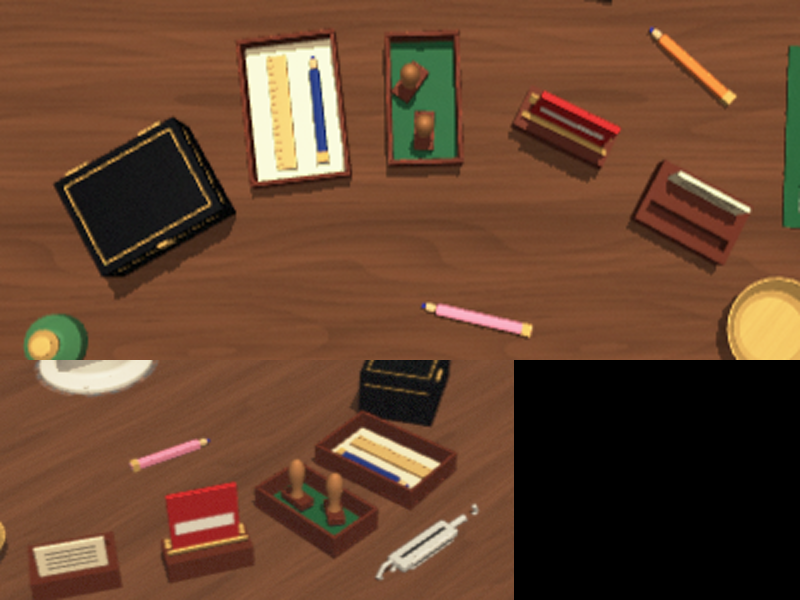

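The final picture shows everything in its place: the tin shut at (145,200), ruler and pencil flat in the cream tray, both stamps upright on green, and the red board in the brass slot. The bystanders haven't moved. Handing in.

```bash
python3 -c "
from cell import *
print(job_done())"
```

```text
the job is handed in; nothing more can be done
None
```

The job is handed in at about 63 s with everything placed as asked: both bells in the shut tin, the two stamps present in the green tray, the ruler and blue pencil in the cream tray (there was no wax stick), and the red board seated in the brass-lipped slot; no verdict came back.

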